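Hang the tool bin on the slatwall

TASK

Hang the empty yellow bin on the slatwall panel, in the clear part of the top groove beside the blue bin that already hangs there: tip its front up, work the lip on its back into the groove, then lower the front until the bin is fully home and hangs straight against the panel, press it down with about a kilogram of push to make sure that it has seated, and only then let go. Feel your way in, never pushing with much more than that, and leave the blue bin and the other things alone.

Things in the scene. Friction and masses are not known exactly. Their poses are not given: they have to be found in the camera images.
- stand: Fixed stand of a counter-top slatwall. Origin: in the plane of the panel's front face, mid-width, table height; x into the panel (bins hang on its -x side), y along the grooves, z up. Panel 360 wide, 24 thick, of light wood, clamped on two posts at a height that is not measured: its top groove's sill is 202 to 218 above the table. Feet 6 high at y = +-130 reach 65 in front. Push on panel: 25 N at most.
- groove_mid (a point): Reference on the stand, axes as the stand's: the panel's face, mid-width, 210 above the table, where the top groove's sill would be at the middle clamp height (it is up to 8 higher or lower). Groove mouth 13 high over the sill; panel's top edge 52 above the sill; skin 5 thick; cavity behind it 14 deep, 10 beyond the mouth up and down. A blue bin fills y = 87 to 143; the groove is clear from y = -180 to 80.
- bin_center (a point): Loose yellow plastic bin (0.13 to 0.22 kg), open top, standing on the table. Point at mid-width, 27.5 above its underside. x points to its back (the side that goes on the panel), z up. 56 wide in y (grasp here, across the sides), 87 deep: front at x = -45, flat back plate at x = +42. Sides 3 thick, 58 high over x = -21 to 39, 36 high nearer the front.
- bin_lip (a point): On the yellow bin, mid-width: the corner where its back plate meets the underside of its lip, at (42, 0, +41.5) from bin_center, 69 above the underside. The lip runs 10 back from here (3 thick, 56 wide) and its last 3 turn up as a flange that ends 16 above this point, 7 clear behind the plate. It enters with the front tipped up about 46 degrees. Home, this point is on the sill, 0 to 2 in front of the face.
- sprayer: Purple spray bottle, 68 across, 182 high, standing on the table. Origin: centre of its underside. Leave alone.
- scissors: Scissors with yellow handles, 175 long, lying flat on the table. Origin: the pivot, at table height; x towards the blades. Leave alone.
- basket: Small straw basket with an arched handle, 100 across, 110 high, on the table. Origin: centre of its underside. Leave alone.
There are look-alikes about, which are no part of the job. Of the things that look like the part that bears bin_center, take the one that is farthest from the robot's base at the start.

How it is judged:
By the outcome, as a careful person would: the job done as asked, in the order asked, and still so for the second after the job is handed in, with the robot touching nothing.
It also fails if it takes over 64 s, if anything falls off the work surface, if the arm or the gripper's body presses on something with over 40 N, if the wrist force passes 120 N, or if a joint passes its speed limit or range.

ROBOT

A 6-joint arm with a two-finger parallel gripper is mounted at the origin on the work surface. World frame = base frame: x ahead of the robot, y to its left, z up, the work surface at z = 0. Lengths are in m, angles in rad, forces in N, time in s.
With the tool pointing down it reaches from about 0.4 to 0.925 m from the base axis. Payload 3.4 kg.
Tool frame: the origin (TCP) lies midway between the tips of the shut fingers; the grasp point (between the pads) lies 19 mm behind it; z points along the fingers, y is the direction in which the jaws open and shut (so a half turn about z gives the same grasp; the last joint's range is limited). The gripper opens to 85 mm and grips with 20 to 120 N. Pads are 22 mm wide; open, the fingers measure 114 mm over their backs; the gripper's body (76 mm by 85 mm) begins 54 mm behind the grasp point. The pads swing forward as they close: fully open they stand 13 mm farther back than shut.
Start: joints at [1.246, 0.307, 1.506, -0, 1.328, -0.073], TCP at [0.143, 0.557, 0.231] pointing down, gripper open.
Joint ranges: [-3.12, 3.12], [-1.05, 2.28], [0.14, 2.33], [-1.42, 4.57], [0.1, 2.73], [-2.68, 2.68]. Speed limits (rad/s): [2.57, 2.57, 3.14, 3.14, 3.14, 3.14].

INTERFACE

Orientations are given as a unit quaternion [w, x, y, z].
In Python, from bench import bot gives the robot as it stands.
- The arm moves only by the tool arm_command, never from a script. Its argument "deltas" is a list of rows, each an object of numbers: "ax", "ay", "az": the turn, a rotation vector about the tool's x, y, z in rad; "dx", "dy", "dz": the shift along the tool's x, y, z in cm; "jaw": the closure, from 0 (fully open) to 1 (shut). In form: [{"ax": .., "ay": .., "az": .., "dx": .., "dy": .., "dz": .., "jaw": ..}, ...]. A call has 1 to 5 rows; each row shifts and turns the commanded pose from where the row before left it, along the tool's axes as they then stand; what a row does not reach is not made up. A row lasts 1/10 s, in which the tool goes at most 50 mm and 8.59 degrees, less where a joint would pass 70% of its speed; a pose out of reach is approached as far as the arm can. A call is refused whole if a number of a shift passes 5 or a number of a turn 0.15, either way. A call with a gripper value outside its range is refused whole. The fingers move at their own pace and stop on an object; "newtons" is the grip in N (left out, the last holds). Time passes only in rows, so rows that do not move let the fingers close. It gives the time, the measured TCP pose, the force and the opening at its end, in the units of the state.
- bot.get_obs(): the state, without advancing time (a new reading comes with each control period).
- bot.grab_frame(name): name is "side" or "top"; returns the picture (420x560x3 uint8, red, green, blue); there is no depth.
- bot.get_calibration(name): a dict with "mtx" (3x3 intrinsics, pixels), "dist" ([k1, k2, p1, p2, k3] as OpenCV has them; the pictures are not rectified), "rvec" (rotation vector, rad) and "tvec" (3), from world to camera coordinates, as OpenCV has them. Camera axes: x right, y down, z forward; pixel columns grow to the right and rows downward; lengths in m; the calibration is good to about 2 mm. A picture is of the moment at which its call begins. get_calibration takes no time and is no camera call.
- bot.job_done(): hands the job in, once; it reports no verdict.
The state is a dict: "t": time; "q": joint angles; "joint_velocities": joint speeds; "tau": joint torques, N m; "eef_pos": TCP position; "ee_rot": TCP orientation; "wrist_force": force on the tool from outside, world axes, zero at the start; "wrist_torque": the same for the moment, N m; "grip_width": finger opening in m.
Only numpy, scipy, OpenCV 4.12 (cv2) and the standard library are available. Lean on these libraries where they do the work, as an engineer would, in place of code of your own. Each camera call takes 0.05 s, during which the arm holds its last target.

## Working session

There is one attempt and no reset: what is moved stays moved. The work goes in short steps, Python scripts to look and compute and a tool call to move; the robot and the scene stay as the last step left them, time stands still between calls to the robot, and variables do not carry over. Pictures are saved under pics/ and viewed, and the job is handed in when it is done.

Besides the shell and the picture viewer there is one more tool, called after "Emit:" as name(argument=value, ...), one argument or row to a line, values as JSON. arm_command: Moves the arm, as the interface text tells. Its arguments: {"type":"object","properties":{"deltas":{"type":"array"},"newtons":{"type":"number"}},"required":["deltas"]}

```bash
ls; mkdir -p pics; python3 - <<'E'
from bench import bot
import cv2
for n in ("side","top"):
    im=bot.grab_frame(n); cv2.imwrite(f"pics/{n}0.png",im[:,:,::-1])
    print(n,bot.get_calibration(n))
print(bot.get_obs())
E
```

```text
pics
side {'mtx': array([[490.17290629,   0.        , 273.27681913],
       [  0.        , 490.17290629, 208.11584932],
       [  0.        ,   0.        ,   1.        ]]), 'dist': array([-0.17064118,  0.        ,  0.        ,  0.        ,  0.        ]), 'rvec': array([ 2.09723075, -0.5145094 ,  0.30729374]), 'tvec': array([-0.47432768,  0.21450569,  1.27081208])}
top {'mtx': array([[398.83225771,   0.        , 284.24903563],
       [  0.        , 398.83225771, 209.74557853],
       [  0.        ,   0.        ,   1.        ]]), 'dist': array([0.00538618, 0.        , 0.        , 0.        , 0.        ]), 'rvec': array([ 2.19716124, -2.13491031,  0.08070071]), 'tvec': array([-0.0703479 ,  0.50028768,  1.10563507])}
{'t': 0.1, 'q': array([ 1.24550191e+00,  3.07512691e-01,  1.50756497e+00,  8.20590486e-06,
        1.32843064e+00, -7.35139068e-02]), 'joint_velocities': array([ 2.25292643e-03, -5.20420948e-04, -1.70803323e-03, -6.92503352e-05,
        5.53819684e-04,  1.30925415e-03]), 'tau': array([ 9.84539547e-04, -4.58522379e+01, -2.52608263e+01, -3.13312021e-04,
        5.57058316e-03,  8.21828075e-05]), 'eef_pos': array([0.14306956, 0.55624615, 0.23045649]), 'ee_rot': array([-1.93634172e-04,  1.25558918e-01,  9.92085702e-01, -9.38056202e-04]), 'wrist_force': array([ 0.07948441, -0.61593171, -0.77558763]), 'wrist_torque': array([-0.0242596 , -0.00400849,  0.02970843]), 'grip_width': 0.08537015409030399}
```

View pics/side0.png

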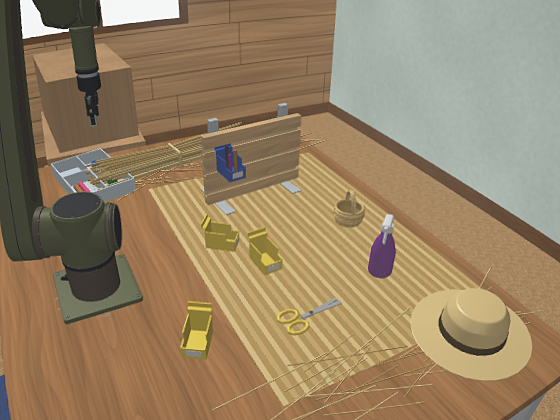

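View pics/top0.png

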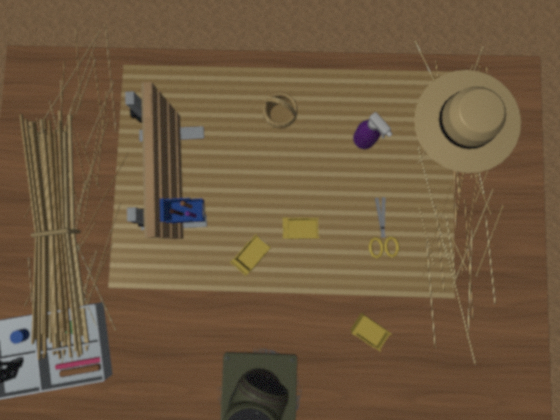

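```bash
cat > h.py <<'E'
import numpy as np, cv2
from bench import bot
C={n:bot.get_calibration(n) for n in("side","top")}
def proj(n,P):
    c=C[n]; return cv2.projectPoints(np.array(P,float).reshape(-1,1,3),c['rvec'],c['tvec'],c['mtx'],c['dist'])[0].reshape(-1,2)
def ray(n,uv):
    c=C[n]; R=cv2.Rodrigues(c['rvec'])[0]
    p=cv2.undistortPoints(np.array(uv,float).reshape(-1,1,2),c['mtx'],c['dist']).reshape(-1,2)
    d=np.c_[p,np.ones(len(p))]@R; return -R.T@c['tvec'],d
def atz(n,uv,z):
    o,d=ray(n,uv); return o+d*((z-o[2])/d[:,2])[:,None]
def tri(us,ut):
    A=[];b=[]
    for n,u in(("side",us),("top",ut)):
        o,d=ray(n,[u]);d=d[0]/np.linalg.norm(d[0]);M=np.eye(3)-np.outer(d,d);A.append(M);b.append(M@o)
    X=np.linalg.lstsq(np.vstack(A),np.hstack(b),rcond=None)[0]
    return X,proj("side",X)[0]-us,proj("top",X)[0]-ut
def crop(src,dst,x0,y0,w,h,s):
    im=cv2.imread(src)[y0:y0+h,x0:x0+w]; cv2.imwrite(dst,cv2.resize(im,None,fx=s,fy=s,interpolation=cv2.INTER_CUBIC))
E
python3 - <<'E'
from h import *
print(atz("top",[(252,254),(301,228),(371,332)],.03), atz("side",[(220,235),(265,250),(197,330)],.03))
crop("pics/side0.png","pics/s_bins.png",190,205,100,75,8)
crop("pics/top0.png","pics/t_bins.png",220,205,110,75,7)
crop("pics/side0.png","pics/s_pan.png",190,95,120,125,4.8)
crop("pics/top0.png","pics/t_pan.png",110,75,110,175,3.4)
E
```

```text
[[ 0.37521075  0.03003627  0.03      ]
 [ 0.45149325 -0.10441259  0.03      ]
 [ 0.17409413 -0.30191881  0.03      ]] [[ 0.38028138  0.0380795   0.03      ]
 [ 0.46555766 -0.08493641  0.03      ]
 [ 0.18435356 -0.28428221  0.03      ]]
```

View pics/s_bins.png

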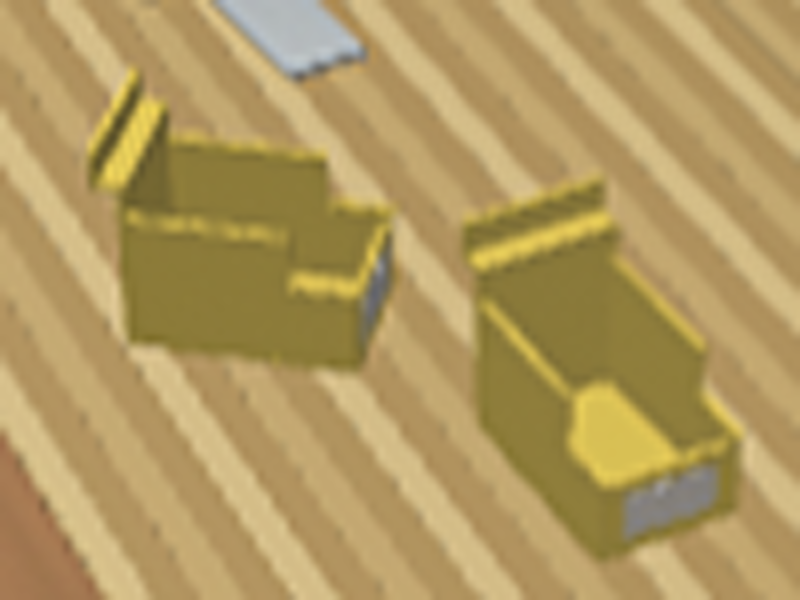

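View pics/t_bins.png

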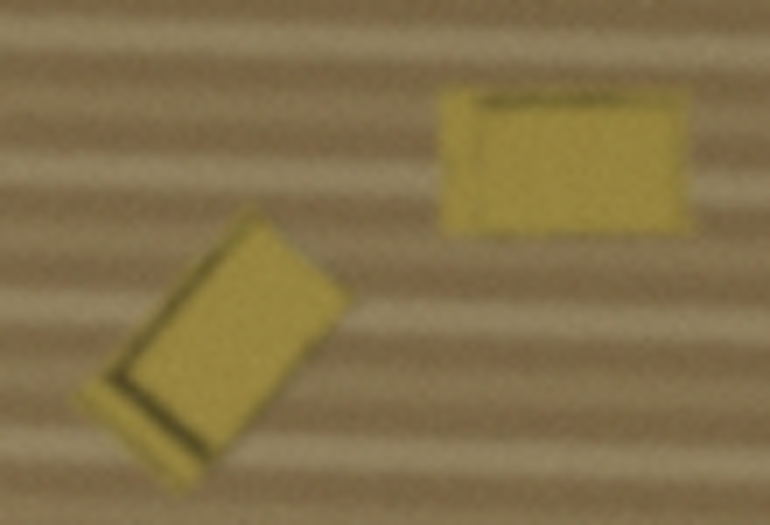

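View pics/s_pan.png

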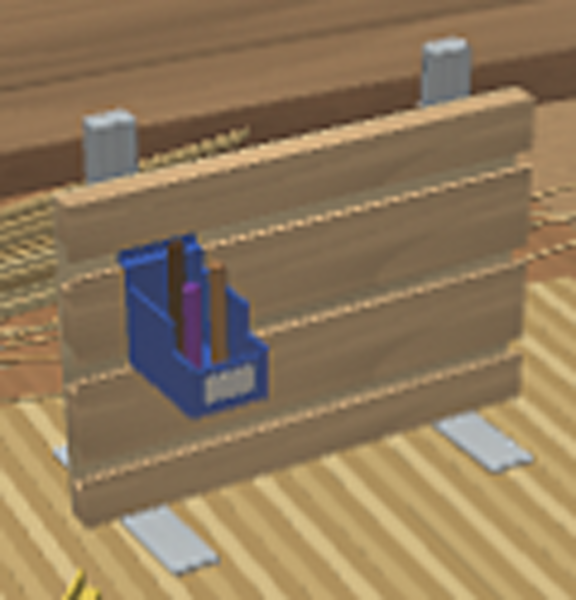

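View pics/t_pan.png

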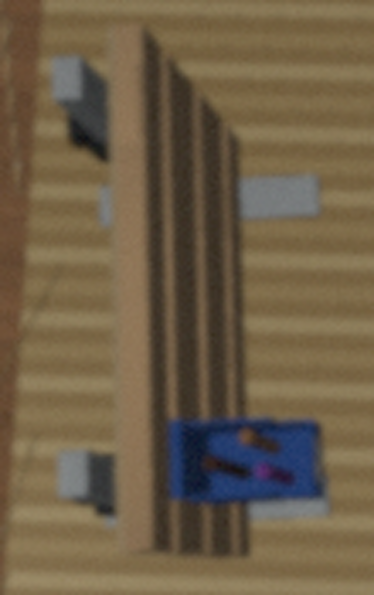

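```bash
cat > fit.py <<'E'
from h import *
from scipy.optimize import least_squares
S=lambda p,k,o:(p[0]/k+o[0]-.5+.5/k,p[1]/k+o[1]-.5+.5/k)
def fitbin(side,top,x0,cam=None):
    # side/top: list of (px,pt_mm)
    def tf(v,pts): 
        c,s=np.cos(v[2]),np.sin(v[2]); p=np.array(pts)/1e3
        return np.c_[v[0]+c*p[:,0]-s*p[:,1],v[1]+s*p[:,0]+c*p[:,1],p[:,2]+(v[3] if len(v)>3 else .0275)]
    def f(v):
        return np.r_[(proj("side",tf(v,[q for _,q in side]))-[p for p,_ in side]).ravel(),(proj("top",tf(v,[q for _,q in top]))-[p for p,_ in top]).ravel()]
    r=least_squares(f,x0,loss='soft_l1'); return r.x,f(r.x).reshape(-1,2)
E
python3 - <<'E'
from fit import *
a=lambda x,y:S((x,y),8,(190,205)); b=lambda x,y:S((x,y),7,(220,205))
side=[(a(465,222),(52,28,57.5)),(a(602,180),(52,-28,57.5)),(a(600,558),(-45,28,-27.5)),(a(735,510),(-45,-28,-27.5)),(a(480,425),(42,28,-27.5)),(a(605,488),(-45,28,8.5)),(a(740,437),(-45,-28,8.5)),(a(705,350),(-21,-28,30.5))]
top=[(b(690,90),(-45,-28,8.5)),(b(690,235),(-45,28,8.5)),(b(440,88),(52,-28,57.5)),(b(440,238),(52,28,57.5))]
for sd,tp in((side,top),(side,[]),([],top)):
    pass
print(fitbin(side,top,[.46,-.1,1.57]))
print(fitbin(side,top,[.46,-.1,1.57,.0275])[0])
a=lambda x,y:S((x,y),4.8,(190,95)); b=lambda x,y:S((x,y),3.4,(110,75))
side=[(a(62,207),(0,180,52)),(a(530,103),(0,-180,52)),(a(65,287),(0,180,0)),(a(528,170),(0,-180,0))]
top=[(b(143,27),(0,-180,52)),(b(154,550),(0,180,52))]
v,r=fitbin(side,top,[.5,.25,1.57,.21]);print(v,r)
c,s=np.cos(v[2]),np.sin(v[2])
w=lambda x,y,z:[v[0]+c*x-s*y,v[1]+s*x+c*y,z]
print((proj("side",[w(-.065,.13,.006),w(-.065,-.13,.006)])-[190,95])*4.8,(proj("top",[w(-.065,.13,.006),w(-.065,-.13,.006)])-[110,75])*3.4)
E
```

```text
(array([ 0.45418137, -0.10597375,  1.61809591]), array([[-0.79635217,  0.24715693],
       [-0.41723885, -0.17222624],
       [-0.43317033,  1.63045064],
       [ 0.15210252,  1.11394842],
       [-0.69229265,  0.85439226],
       [-0.93705906,  0.19065342],
       [-0.08402827,  0.12468293],
       [-0.06839594, -0.04194356],
       [-0.56284072, -0.82387885],
       [-0.04665707, -1.4009717 ],
       [-0.01164455, -1.21988451],
       [ 0.35554092, -1.61354613]]))
[ 0.45334037 -0.10708531  1.61816921  0.02998016]
[0.59146226 0.24179759 1.64865083 0.20251684] [[-0.12747149  0.95567011]
 [-0.1458081  -0.19522561]
 [ 0.1433828  -0.27069061]
 [-0.43528367  0.06574048]
 [ 0.21186517 -0.96899472]
 [-0.10145998  0.325976  ]]
[[189.23008212 566.33621829]
 [506.66304772 464.59077828]] [[327.8092583  494.04490509]
 [318.60501389 193.3374005 ]]
```

Candidates for the yellow bin (top picture): A (252,254) at 0.38 m, B (301,228) at 0.46 m, and C (371,332) at 0.35 m from the base. B is the farthest. The close crop shows it empty, with its lip side (470,240 in the crop) towards the panel. The panel fit agrees with the feet to within 3 mm, and the sill is at about 0.2025.

I'll raise the tool and turn it first.

Emit:
arm_command(
  deltas=[
    {"dz": -3,"az": 0.14},
    {"dz": -3,"az": 0.14},
    {"dz": -3,"az": 0.14},
    {"dz": -3,"az": 0.14},
    {"dz": -3,"az": 0.14},
  ],
)

```text
validation failed for argument at $.de...
```

Emit:
arm_command(
  deltas=[
    {"az": 0.14},
    {"az": 0.14},
    {"az": 0.14},
    {"az": 0.15},
    {},
  ],
)

```text
validation failed for argument at $.de...
```

```bash
cat >> h.py <<'E'
from scipy.spatial.transform import Rotation as Ro
def pose():
    o=bot.get_obs(); q=o['ee_rot']; return np.array(o['eef_pos']),Ro.from_quat([q[1],q[2],q[3],q[0]]),o
def to(target,yaw,tilt):
    "delta to target TCP, tool x heading yaw, tool tilted forward by tilt"
    p,R,o=pose()
    c,s=np.cos(yaw),np.sin(yaw); h=np.array([c,s,0]);u=np.array([0,0,1.])
    z=np.sin(tilt)*h-np.cos(tilt)*u; x=np.cos(tilt)*h+np.sin(tilt)*u; y=np.cross(z,x)
    Rt=Ro.from_matrix(np.c_[x,y,z])
    print("t %.2f"%o['t'],"p",np.round(p,4),"q",np.round(o['q'],2),"F",np.round(o['wrist_force'],1),"w %.4f"%o['grip_width'])
    print("d cm (now axes)",np.round(100*R.inv().apply(np.array(target)-p),2),"(target axes)",np.round(100*Rt.inv().apply(np.array(target)-p),2),"rot",np.round((R.inv()*Rt).as_rotvec(),3))
E
python3 -c "
from h import *
to([.40,.25,.38],1.618,0);to([.453,-.2,.3],1.618,0)"
```

```text
t 0.10 p [0.1431 0.5562 0.2305] q [ 1.25  0.31  1.51  0.    1.33 -0.07] F [ 0.1 -0.6 -0.8] w 0.0854
d cm (now axes) [-32.51 -23.29 -14.91] (target axes) [-31.8   24.22 -14.95] rot [-2.000e-03  1.000e-03  1.272e+00]
t 0.10 p [0.1431 0.5562 0.2305] q [ 1.25  0.31  1.51  0.    1.33 -0.07] F [ 0.1 -0.6 -0.8] w 0.0854
d cm (now axes) [-48.86 -65.53  -6.84] (target axes) [-77.    27.39  -6.95] rot [-2.000e-03  1.000e-03  1.272e+00]
```

The call was refused, so rows probably need every field. I'll send complete rows.

Emit:
arm_command(
  deltas=[
    {"ax": 0,"ay": 0,"az": 0.14,"dx": 0,"dy": 0,"dz": -3,"jaw": 0},
    {"ax": 0,"ay": 0,"az": 0.14,"dx": 0,"dy": 0,"dz": -3,"jaw": 0},
    {"ax": 0,"ay": 0,"az": 0.14,"dx": 0,"dy": 0,"dz": -3,"jaw": 0},
    {"ax": 0,"ay": 0,"az": 0.14,"dx": 0,"dy": 0,"dz": -3,"jaw": 0},
    {"ax": 0,"ay": 0,"az": 0.14,"dx": 0,"dy": 0,"dz": -3,"jaw": 0},
  ],
)

```text
t: 0.6
eef_pos: [0.1431, 0.5564, 0.382]
ee_rot: [0.0, 0.461, 0.888, -0.001]
wrist_force: [-0.3, 0.5, 0.6]
grip_width: 0.0855
```

Emit:
arm_command(
  deltas=[
    {"ax": 0,"ay": 0,"az": 0.14,"dx": 0,"dy": 0,"dz": 0,"jaw": 0},
    {"ax": 0,"ay": 0,"az": 0.14,"dx": 0,"dy": 0,"dz": 0,"jaw": 0},
    {"ax": 0,"ay": 0,"az": 0.14,"dx": 0,"dy": 0,"dz": 0,"jaw": 0},
    {"ax": 0,"ay": 0,"az": 0.15,"dx": 0,"dy": 0,"dz": 0,"jaw": 0},
  ],
)

```text
t: 1.0
eef_pos: [0.1432, 0.5565, 0.3808]
ee_rot: [0.0, 0.692, 0.722, -0.001]
wrist_force: [0.2, 0.5, 1.4]
grip_width: 0.0855
```

Emit:
arm_command(
  deltas=[
    {"ax": 0,"ay": 0,"az": 0,"dx": -3.2,"dy": 2.4,"dz": 0,"jaw": 0},
    {"ax": 0,"ay": 0,"az": 0,"dx": -3.2,"dy": 2.4,"dz": 0,"jaw": 0},
    {"ax": 0,"ay": 0,"az": 0,"dx": -3.2,"dy": 2.4,"dz": 0,"jaw": 0},
    {"ax": 0,"ay": 0,"az": 0,"dx": -3.2,"dy": 2.4,"dz": 0,"jaw": 0},
    {"ax": 0,"ay": 0,"az": 0,"dx": -3.2,"dy": 2.4,"dz": 0,"jaw": 0},
  ],
)

```text
t: 1.5
eef_pos: [0.2715, 0.4014, 0.3809]
ee_rot: [0.0, 0.689, 0.724, -0.0]
wrist_force: [1.6, 0.5, 0.1]
grip_width: 0.0848
```

Emit:
arm_command(
  deltas=[
    {"ax": 0,"ay": 0,"az": 0,"dx": -3.2,"dy": 2.4,"dz": 0,"jaw": 0},
    {"ax": 0,"ay": 0,"az": 0,"dx": -3.2,"dy": 2.4,"dz": 0,"jaw": 0},
    {"ax": 0,"ay": 0,"az": 0,"dx": -3.2,"dy": 2.4,"dz": 0,"jaw": 0},
    {"ax": 0,"ay": 0,"az": 0,"dx": -3.2,"dy": 2.4,"dz": 0,"jaw": 0},
    {"ax": 0,"ay": 0,"az": 0,"dx": -3.2,"dy": 2.4,"dz": 0,"jaw": 0},
  ],
)

```text
t: 2.0
eef_pos: [0.3992, 0.2475, 0.381]
ee_rot: [-0.0, 0.69, 0.724, -0.0]
wrist_force: [-0.2, 1.3, 0.7]
grip_width: 0.0857
```

```bash
python3 -c "
from h import *
to([.453,-.2,.3],1.618,0)"
```

```text
t 2.00 p [0.3992 0.2475 0.381 ] q [0.46 0.07 1.44 0.   1.63 0.42] F [-0.2  1.3  0.7] w 0.0857
d cm (now axes) [-44.96   3.19   8.1 ] (target axes) [-44.95   3.27   8.1 ] rot [-0.001  0.     0.002]
```

Emit:
arm_command(
  deltas=[
    {"ax": 0,"ay": 0,"az": 0,"dx": -4.5,"dy": 0.3,"dz": 0,"jaw": 0},
    {"ax": 0,"ay": 0,"az": 0,"dx": -4.5,"dy": 0.3,"dz": 0,"jaw": 0},
    {"ax": 0,"ay": 0,"az": 0,"dx": -4.5,"dy": 0.3,"dz": 0,"jaw": 0},
    {"ax": 0,"ay": 0,"az": 0,"dx": -4.5,"dy": 0.3,"dz": 0,"jaw": 0},
    {"ax": 0,"ay": 0,"az": 0,"dx": -4.5,"dy": 0.3,"dz": 0,"jaw": 0},
  ],
)

```text
t: 2.5
eef_pos: [0.4242, 0.0233, 0.381]
ee_rot: [-0.0, 0.689, 0.724, -0.0]
wrist_force: [0.9, 0.0, 1.4]
grip_width: 0.0855
```

Emit:
arm_command(
  deltas=[
    {"ax": 0,"ay": 0,"az": 0,"dx": -4.5,"dy": 0.3,"dz": 1.6,"jaw": 0},
    {"ax": 0,"ay": 0,"az": 0,"dx": -4.5,"dy": 0.3,"dz": 1.6,"jaw": 0},
    {"ax": 0,"ay": 0,"az": 0,"dx": -4.5,"dy": 0.3,"dz": 1.6,"jaw": 0},
    {"ax": 0,"ay": 0,"az": 0,"dx": -4.5,"dy": 0.4,"dz": 1.6,"jaw": 0},
    {"ax": 0,"ay": 0,"az": 0,"dx": -4.5,"dy": 0.4,"dz": 1.6,"jaw": 0},
  ],
)

```text
t: 3.0
eef_pos: [0.4522, -0.2006, 0.3004]
ee_rot: [-0.0, 0.69, 0.724, 0.0]
wrist_force: [0.1, 0.5, 0.4]
grip_width: 0.0855
```

Emit:
arm_command(
  deltas=[
    {"ax": 0,"ay": 0.135,"az": 0,"dx": 0,"dy": 0,"dz": 0,"jaw": 0},
    {"ax": 0,"ay": 0.135,"az": 0,"dx": 0,"dy": 0,"dz": 0,"jaw": 0},
    {"ax": 0,"ay": 0.135,"az": 0,"dx": 0,"dy": 0,"dz": 0,"jaw": 0},
    {"ax": 0,"ay": 0.135,"az": 0,"dx": 0,"dy": 0,"dz": 0,"jaw": 0},
    {"ax": 0,"ay": 0.135,"az": 0,"dx": 0,"dy": 0,"dz": 0,"jaw": 0},
  ],
)

```text
t: 3.5
eef_pos: [0.4528, -0.1997, 0.3017]
ee_rot: [-0.241, 0.65, 0.683, 0.23]
wrist_force: [-0.4, 0.3, -1.4]
grip_width: 0.0854
```

Emit:
arm_command(
  deltas=[
    {"ax": 0,"ay": 0.128,"az": 0,"dx": 0,"dy": 0,"dz": 0,"jaw": 0},
    {"ax": 0,"ay": 0,"az": 0,"dx": 0,"dy": 0,"dz": 0,"jaw": 0},
  ],
)

```text
t: 3.7
eef_pos: [0.4521, -0.201, 0.2973]
ee_rot: [-0.286, 0.636, 0.664, 0.27]
wrist_force: [-0.1, 0.0, -0.8]
grip_width: 0.0852
```

```bash
python3 -c "
from h import *
to([.4537,-.183,.103],1.618,.803)
to([.4537,-.0963,.0193],1.618,.803)"
```

```text
t 3.70 p [ 0.4521 -0.201   0.2973] q [-0.85  0.46  1.38  0.5   1.94 -0.87] F [-0.1  0.  -0.8] w 0.0852
d cm (now axes) [-12.83   0.35  14.71] (target axes) [-12.74   0.24  14.79] rot [-0.003 -0.006 -0.006]
t 3.70 p [ 0.4521 -0.201   0.2973] q [-0.85  0.46  1.38  0.5   1.94 -0.87] F [-0.1  0.  -0.8] w 0.0852
d cm (now axes) [-12.9    0.79  26.75] (target axes) [-12.74   0.65  26.83] rot [-0.003 -0.006 -0.006]
```

Emit:
arm_command(
  deltas=[
    {"ax": 0,"ay": 0,"az": -0.006,"dx": -2.6,"dy": 0.1,"dz": 2.9,"jaw": 0},
    {"ax": 0,"ay": 0,"az": 0,"dx": -2.6,"dy": 0.1,"dz": 2.9,"jaw": 0},
    {"ax": 0,"ay": 0,"az": 0,"dx": -2.6,"dy": 0.1,"dz": 2.9,"jaw": 0},
    {"ax": 0,"ay": 0,"az": 0,"dx": -2.5,"dy": 0.1,"dz": 2.9,"jaw": 0},
    {"ax": 0,"ay": 0,"az": 0,"dx": -2.5,"dy": 0.1,"dz": 2.9,"jaw": 0},
  ],
)

```text
t: 4.2
eef_pos: [0.4578, -0.1828, 0.1079]
ee_rot: [-0.28, 0.633, 0.67, 0.269]
wrist_force: [0.5, -0.9, 0.2]
grip_width: 0.0853
```

Emit:
arm_command(
  deltas=[
    {"ax": 0,"ay": 0,"az": 0,"dx": 0,"dy": 0,"dz": 3,"jaw": 0},
    {"ax": 0,"ay": 0,"az": 0,"dx": 0,"dy": 0,"dz": 3,"jaw": 0},
    {"ax": 0,"ay": 0,"az": 0,"dx": 0,"dy": 0,"dz": 0,"jaw": 0},
  ],
)

```text
t: 4.5
eef_pos: [0.4533, -0.1362, 0.0661]
ee_rot: [-0.285, 0.632, 0.669, 0.269]
wrist_force: [-0.5, -0.0, 0.7]
grip_width: 0.0852
```

```bash
python3 -c "
from h import *
to([.4537,-.0963,.0193],1.618,.803)
for n in ('side','top'): cv2.imwrite(f'pics/{n}1.png',bot.grab_frame(n)[:,:,::-1])
crop('pics/side1.png','pics/s1.png',200,190,120,90,3.3)
crop('pics/top1.png','pics/t1.png',250,190,120,90,3.3)
a=cv2.imread('pics/s1.png');b=cv2.imread('pics/t1.png');cv2.imwrite('pics/st1.png',np.hstack([a,b]))
"
```

```text
t 4.50 p [ 0.4533 -0.1362  0.0661] q [-0.78  0.67  1.69  0.51  1.45 -1.08] F [-0.5 -0.   0.7] w 0.0852
d cm (now axes) [-0.61  0.27  6.12] (target axes) [-0.6   0.23  6.12] rot [-0.007 -0.002  0.007]
```

View pics/st1.png

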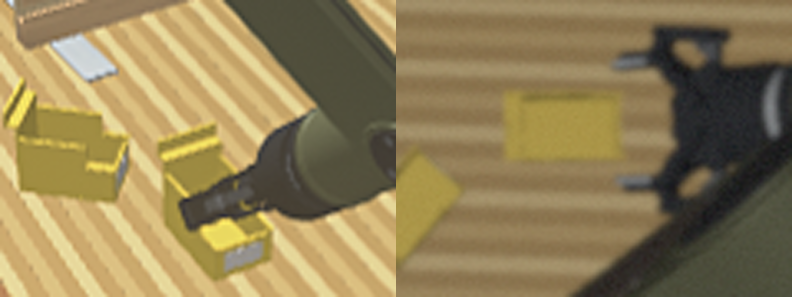

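The picture shows the fingers straddling the bin: in the top crop they are at rows 60 and 183, and the bin covers rows 92 to 160. The bin has not been touched. I'll advance and close.

Emit:
arm_command(
  deltas=[
    {"ax": 0,"ay": 0,"az": 0.005,"dx": -0.2,"dy": 0.1,"dz": 2,"jaw": 0},
    {"ax": 0,"ay": 0,"az": 0,"dx": -0.2,"dy": 0.1,"dz": 2,"jaw": 0},
    {"ax": 0,"ay": 0,"az": 0,"dx": -0.2,"dy": 0,"dz": 2.1,"jaw": 0},
    {"ax": 0,"ay": 0,"az": 0,"dx": 0,"dy": 0,"dz": 0,"jaw": 0},
    {"ax": 0,"ay": 0,"az": 0,"dx": 0,"dy": 0,"dz": 0,"jaw": 0},
  ],
)

```text
t: 5.1
eef_pos: [0.4565, -0.1015, 0.0211]
ee_rot: [-0.282, 0.634, 0.668, 0.27]
wrist_force: [0.4, -0.0, 0.5]
grip_width: 0.0851
```

```bash
python3 -c "
from h import *
to([.4537,-.0963,.0193],1.618,.803)"
```

```text
t 5.10 p [ 0.4565 -0.1015  0.0211] q [-0.74  0.72  1.76  0.55  1.32 -1.11] F [ 0.4 -0.   0.5] w 0.0851
d cm (now axes) [ 0.25 -0.25  0.51] (target axes) [ 0.24 -0.25  0.51] rot [-0.     0.002  0.004]
```

Emit:
arm_command(
  deltas=[
    {"ax": 0,"ay": 0,"az": 0,"dx": 0.2,"dy": -0.2,"dz": 0.5,"jaw": 0},
    {"ax": 0,"ay": 0,"az": 0,"dx": 0,"dy": 0,"dz": 0,"jaw": 0.3},
    {"ax": 0,"ay": 0,"az": 0,"dx": 0,"dy": 0,"dz": 0,"jaw": 0.3},
    {"ax": 0,"ay": 0,"az": 0,"dx": 0,"dy": 0,"dz": 0,"jaw": 0.6},
    {"ax": 0,"ay": 0,"az": 0,"dx": 0,"dy": 0,"dz": 0,"jaw": 1},
  ],
  newtons=80,
)

```text
t: 5.6
eef_pos: [0.4534, -0.096, 0.0188]
ee_rot: [-0.283, 0.634, 0.667, 0.27]
wrist_force: [-1.4, -2.5, 6.5]
grip_width: 0.0551
```

Emit:
arm_command(
  deltas=[
    {"ax": 0,"ay": 0,"az": 0,"dx": 0,"dy": 0,"dz": 0,"jaw": 1},
    {"ax": 0,"ay": 0,"az": 0,"dx": 0,"dy": 0,"dz": 0,"jaw": 1},
    {"ax": 0,"ay": 0,"az": 0,"dx": 0,"dy": 0,"dz": 0,"jaw": 1},
  ],
)

```text
t: 5.9
eef_pos: [0.4534, -0.096, 0.0187]
ee_rot: [-0.283, 0.634, 0.667, 0.27]
wrist_force: [-1.4, -3.0, 6.4]
grip_width: 0.0549
```

```bash
python3 -c "
from h import *
to([.4537,-.0963,.0193],1.618,.803)"
```

```text
t 5.90 p [ 0.4534 -0.096   0.0187] q [-0.73  0.72  1.78  0.56  1.31 -1.12] F [-1.4 -3.   6.4] w 0.0549
d cm (now axes) [ 0.02  0.02 -0.06] (target axes) [ 0.02  0.02 -0.06] rot [-0.001  0.     0.003]
```

Emit:
arm_command(
  deltas=[
    {"ax": 0,"ay": 0,"az": 0,"dx": 1,"dy": 0,"dz": -1,"jaw": 1},
    {"ax": 0,"ay": 0,"az": 0,"dx": 2.5,"dy": 0,"dz": -2.5,"jaw": 1},
    {"ax": 0,"ay": 0,"az": 0,"dx": 3,"dy": 0,"dz": -3,"jaw": 1},
    {"ax": 0,"ay": 0,"az": 0,"dx": 3,"dy": 0,"dz": -3,"jaw": 1},
    {"ax": 0,"ay": 0,"az": 0,"dx": 2.5,"dy": 0,"dz": -2.5,"jaw": 1},
  ],
)

```text
t: 6.4
eef_pos: [0.4531, -0.0984, 0.1903]
ee_rot: [-0.282, 0.634, 0.667, 0.269]
wrist_force: [0.4, -0.8, -1.7]
grip_width: 0.0552
```

Emit:
arm_command(
  deltas=[
    {"ax": 0,"ay": -0.12,"az": 0,"dx": 1,"dy": 0,"dz": -1,"jaw": 1},
    {"ax": 0,"ay": -0.12,"az": 0,"dx": 0,"dy": 0,"dz": 0,"jaw": 1},
    {"ax": 0,"ay": -0.12,"az": 0,"dx": 0,"dy": 0,"dz": 0,"jaw": 1},
    {"ax": 0,"ay": -0.12,"az": 0,"dx": 0,"dy": 0,"dz": 0,"jaw": 1},
    {"ax": 0,"ay": -0.12,"az": 0,"dx": 0,"dy": 0,"dz": 0,"jaw": 1},
  ],
)

```text
t: 6.9
eef_pos: [0.4529, -0.0987, 0.2032]
ee_rot: [-0.071, 0.686, 0.721, 0.069]
wrist_force: [0.5, 0.2, -1.6]
grip_width: 0.055
```

Emit:
arm_command(
  deltas=[
    {"ax": 0,"ay": -0.12,"az": 0,"dx": 0,"dy": 0,"dz": 0,"jaw": 1},
    {"ax": 0,"ay": -0.08,"az": 0,"dx": 0,"dy": 0,"dz": 0,"jaw": 1},
    {"ax": 0,"ay": 0,"az": 0,"dx": 0,"dy": 0,"dz": 0,"jaw": 1},
  ],
)

```text
t: 7.2
eef_pos: [0.4519, -0.096, 0.2027]
ee_rot: [-0.001, 0.688, 0.726, 0.001]
wrist_force: [0.6, -0.6, -2.4]
grip_width: 0.0551
```

```bash
python3 -c "
from h import *
to([.6206,.1257,.201],1.6487,0)"
```

```text
t 7.20 p [ 0.4519 -0.096   0.2027] q [-0.3   0.18  1.77  0.    1.19 -0.36] F [ 0.6 -0.6 -2.4] w 0.0551
d cm (now axes) [21.24 18.04  0.24] (target axes) [20.79 18.55  0.17] rot [ 0.001 -0.003 -0.024]
```

Emit:
arm_command(
  deltas=[
    {"ax": 0,"ay": 0,"az": -0.024,"dx": 0,"dy": 3.5,"dz": 0,"jaw": 1},
    {"ax": 0,"ay": 0,"az": 0,"dx": 2.5,"dy": 3.7,"dz": 0,"jaw": 1},
    {"ax": 0,"ay": 0,"az": 0,"dx": 2.8,"dy": 3.7,"dz": 0,"jaw": 1},
    {"ax": 0,"ay": 0,"az": 0,"dx": 2.8,"dy": 3.7,"dz": 0,"jaw": 1},
    {"ax": 0,"ay": 0,"az": 0,"dx": 2.8,"dy": 3.5,"dz": 0,"jaw": 1},
  ],
)

```text
t: 7.7
eef_pos: [0.6268, 0.0229, 0.2019]
ee_rot: [-0.002, 0.681, 0.732, 0.001]
wrist_force: [1.6, -0.7, -1.6]
grip_width: 0.0553
```

Emit:
arm_command(
  deltas=[
    {"ax": 0,"ay": 0,"az": 0,"dx": 3,"dy": 0.4,"dz": 0,"jaw": 1},
    {"ax": 0,"ay": 0,"az": 0,"dx": 3,"dy": 0,"dz": 0.2,"jaw": 1},
    {"ax": 0,"ay": 0,"az": 0,"dx": 2.5,"dy": 0,"dz": 0,"jaw": 1},
    {"ax": 0,"ay": 0,"az": 0,"dx": 1,"dy": 0,"dz": 0,"jaw": 1},
    {"ax": 0,"ay": 0,"az": 0,"dx": 0,"dy": 0,"dz": 0,"jaw": 1},
  ],
)

```text
t: 8.2
eef_pos: [0.6224, 0.118, 0.2002]
ee_rot: [-0.002, 0.68, 0.733, 0.001]
wrist_force: [-0.3, 0.6, -1.9]
grip_width: 0.0552
```

```bash
python3 -c "
from h import *
to([.6206,.1257,.201],1.6487,0)
for n in ('side','top'): cv2.imwrite(f'pics/{n}2.png',bot.grab_frame(n)[:,:,::-1])
crop('pics/side2.png','pics/s2.png',190,95,125,125,4.8)
crop('pics/top2.png','pics/t2.png',120,75,130,175,3.4)
"
```

```text
t 8.20 p [0.6224 0.118  0.2002] q [0.12 0.41 1.42 0.   1.31 0.04] F [-0.3  0.6 -1.9] w 0.0552
d cm (now axes) [ 0.78 -0.13 -0.08] (target axes) [ 0.78 -0.12 -0.08] rot [-0.001 -0.004 -0.003]
```

View pics/s2.png

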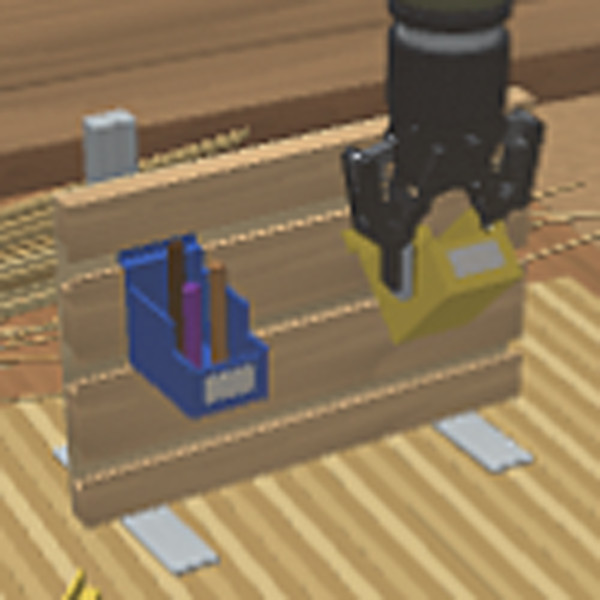

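View pics/t2.png

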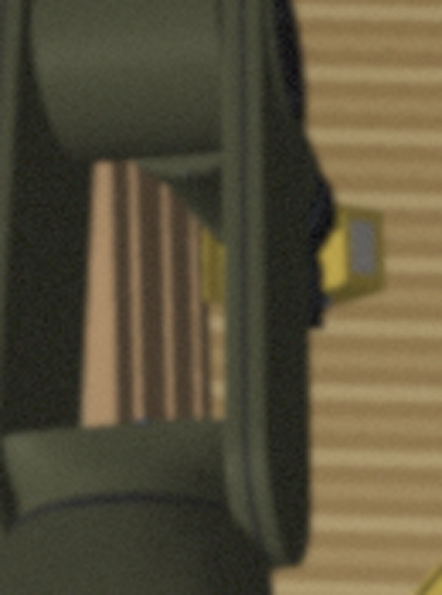

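```bash
cat > ov.py <<'E'
from h import *
import sys
E=[]
pts=np.array([(x,y,z) for y in(28,-28) for x,z in((-45,-27.5),(42,-27.5),(42,44.5),(-45,8.5),(-21,8.5),(-21,30.5),(39,30.5),(52,41.5),(52,57.5))],float)
edges=[(0,1),(1,2),(0,3),(3,4),(4,5),(5,6),(7,8)]
edges=edges+[(a+9,b+9) for a,b in edges]+[(0,9),(1,10),(3,12),(8,17),(7,16),(2,11)]
def binw(off=(0,0),dang=0,tilt0=.803):
    "bin points in world given TCP pose; off mm = bin shift in bin x,z ; dang = extra pitch"
    p,R,o=pose()
    # tool axes in bin: x=(c,0,s) y=(0,-1,0) z=(s,0,-c)
    c,s=np.cos(tilt0+dang),np.sin(tilt0+dang)
    M=np.array([[c,0,s],[0,-1,0],[s,0,-c]]).T  # cols tool axes in bin
    tcp=np.array([9.7+off[0],0,-8.2+off[1]]) # tcp in bin
    return p+R.apply((pts-tcp)@M/1e3)
def draw(n,src,dst,x0,y0,w,h,s,W):
    im=cv2.imread(src)[y0:y0+h,x0:x0+w]; im=cv2.resize(im,None,fx=s,fy=s,interpolation=cv2.INTER_CUBIC)
    im=cv2.convertScaleAbs(im,alpha=1.3,beta=0)
    raw=im.copy()
    q=(proj(n,W)-[x0,y0]+.5)*s-.5
    for a,b in edges: cv2.line(im,tuple(int(round(v)) for v in q[a]),tuple(int(round(v)) for v in q[b]),(0,0,255),1,cv2.LINE_AA)
    cv2.imwrite(dst,np.hstack([raw,im]))
E
python3 -c "
from ov import *
W=binw()
draw('side','pics/side2.png','pics/so2.png',255,130,50,45,8,W)
draw('top','pics/top2.png','pics/to2.png',175,130,65,45,6,W)
"
```

```text
(no output)
```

View pics/so2.png

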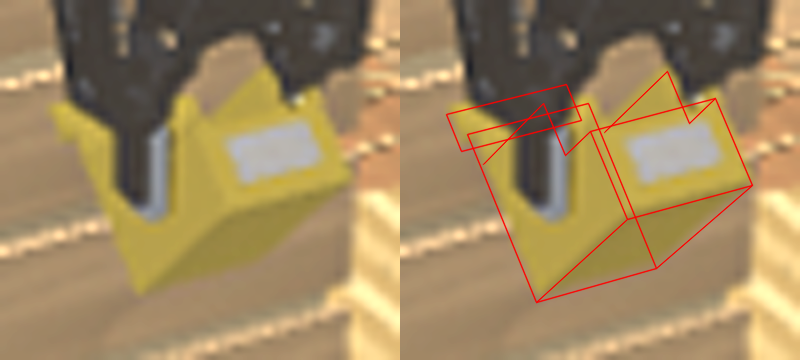

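View pics/to2.png

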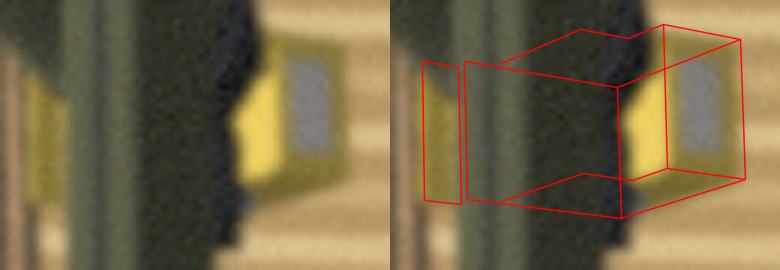

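```bash
python3 -c "
from ov import *
from scipy.optimize import least_squares
W0=binw()
sp=lambda x,y:((x+.5)/8-.5+255,(y+.5)/8-.5+130); tp=lambda x,y:((x+.5)/6-.5+175,(y+.5)/6-.5+130)
sd=[(1,sp(138,293)),(9,sp(349,181)),(0,sp(231,209)),(8,sp(51,104)),(12,sp(315,92))]
# top: columns only for lip left edge and front right edge
def f(v,r=True):
    p,R,o=pose(); ang=Ro.from_rotvec(R.apply([0,v[3],0])); W=p+ang.apply(W0-p)+v[:3]
    e=[]
    q=proj('side',W)
    for i,u in sd: e+=list(q[i]-u)
    q=proj('top',W)
    e+=[q[8][0]-tp(28,0)[0],q[17][0]-tp(28,0)[0]]
    e+=[q[0][0]-tp(347,0)[0],q[9][0]-tp(345,0)[0],q[0][1]-tp(0,182)[1],q[9][1]-tp(0,42)[1]]
    return np.array(e)
def g(v): return f(v)
r=least_squares(g,[0,0,0,0],loss='soft_l1');print(np.round(r.x*1e3,2));print(np.round(f(r.x),2))
"
```

```text
[-0.02  1.44  2.56  9.12]
[-0.56  0.09  0.15 -0.31 -0.73  0.41 -0.85  0.17 -0.09 -0.03  0.14 -0.33
  0.61  0.18 -0.71 -0.77]
```

```bash
cat > st.py <<'E'
from h import *
YAW=1.6487; O=np.array([.5915,.2404,.202]); A0=.803
def st(*tg):
    p,R,o=pose(); c,s=np.cos(YAW),np.sin(YAW); ex=np.array([c,s,0]);ey=np.array([-s,c,0]);ez=np.array([0,0,1.])
    S=np.c_[ex,ey,ez]
    z=R.apply([0,0,1]); tool=np.arctan2(z@ex,-z[2]); tilt=A0-tool  # bin tip angle
    lip=p+R.apply(np.array([np.cos(A0)*32.3+np.sin(A0)*49.7,0,np.sin(A0)*32.3-np.cos(A0)*49.7])/1e3)
    r=(lip-O)@S*1e3
    F=np.array(o['wrist_force'])@S; T=np.array(o['wrist_torque'])@S
    Y=R.apply([0,1,0]); yawerr=np.arctan2(Y@ex,-(Y@ey)); 
    print("t %.2f lip x,y,z %.1f %.1f %.1f tilt %.1f deg yawerr %.3f roll %.3f F"%(o['t'],*r,np.degrees(tilt),yawerr,Y[2]),np.round(F,1),"T",np.round(T,2),"w %.4f"%o['grip_width'])
    for t in tg:
        d=np.array([t[0]-r[0],(t[2] if len(t)>2 else r[1])-r[1],t[1]-r[2]])
        print(" to",t,"tool d cm",np.round(R.inv().apply(S@d)/10,3))
E
python3 -c "
from st import *
st((-22,1.5,-25),(-16.4,1.5,-25))"
```

```text
t 8.30 lip x,y,z -68.0 -21.8 10.0 tilt 45.9 deg yawerr -0.005 roll -0.000 F [-0.7  0.5 -1.6] T [ 0.    0.07 -0.01] w 0.0552
 to (-22, 1.5, -25) tool d cm [4.602 0.299 0.858]
 to (-16.4, 1.5, -25) tool d cm [5.162 0.296 0.86 ]
```

Emit:
arm_command(
  deltas=[
    {"ax": 0,"ay": 0,"az": -0.003,"dx": 1.5,"dy": 0.3,"dz": 0.8,"jaw": 1},
    {"ax": 0,"ay": 0,"az": 0,"dx": 1.5,"dy": 0,"dz": 0,"jaw": 1},
    {"ax": 0,"ay": 0,"az": 0,"dx": 1,"dy": 0,"dz": 0,"jaw": 1},
    {"ax": 0,"ay": 0,"az": 0,"dx": 0.6,"dy": 0,"dz": 0,"jaw": 1},
    {"ax": 0,"ay": 0,"az": 0,"dx": 0,"dy": 0,"dz": 0,"jaw": 1},
  ],
)

```text
t: 8.8
eef_pos: [0.6222, 0.1649, 0.193]
ee_rot: [-0.001, 0.679, 0.734, 0.001]
wrist_force: [-0.2, 0.5, -2.1]
grip_width: 0.0552
```

```bash
python3 -c "
from st import *
st((-16.4,1.5,-25),(-11.4,4.9))"
```

```text
t 8.80 lip x,y,z -19.5 -24.7 2.4 tilt 45.8 deg yawerr 0.000 roll 0.001 F [ 0.6  0.2 -2.1] T [-0.01  0.01  0.04] w 0.0552
 to (-16.4, 1.5, -25) tool d cm [0.306 0.03  0.095]
 to (-11.4, 4.9) tool d cm [ 0.807  0.001 -0.243]
```

Emit:
arm_command(
  deltas=[
    {"ax": 0,"ay": 0,"az": 0,"dx": 0,"dy": 0,"dz": 0,"jaw": 1},
  ],
)

```text
t: 8.9
eef_pos: [0.6223, 0.1639, 0.193]
ee_rot: [-0.001, 0.679, 0.734, 0.001]
wrist_force: [-0.5, -0.4, -2.1]
grip_width: 0.055
```

```bash
python3 -c "
from st import *
st((-16.4,1.5,-25),(-11.4,4.9))
cv2.imwrite('pics/side3.png',bot.grab_frame('side')[:,:,::-1])
crop('pics/side3.png','pics/s3.png',245,110,70,55,8)
st()"
```

```text
t 8.90 lip x,y,z -20.5 -24.8 2.5 tilt 45.9 deg yawerr -0.000 roll 0.001 F [-0.4  0.5 -2.1] T [0.01 0.06 0.03] w 0.0550
 to (-16.4, 1.5, -25) tool d cm [0.414 0.023 0.096]
 to (-11.4, 4.9) tool d cm [ 0.915 -0.    -0.242]
t 8.95 lip x,y,z -20.8 -24.8 2.4 tilt 45.9 deg yawerr -0.001 roll 0.001 F [ 0.7 -0.5 -0.7] T [-0.03  0.04 -0.  ] w 0.0548
```

View pics/s3.png

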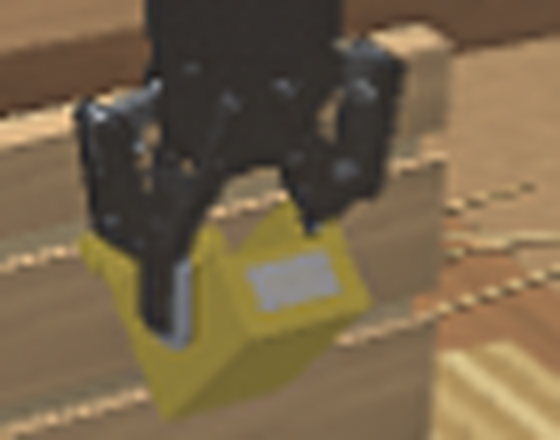

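Emit:
arm_command(
  deltas=[
    {"ax": 0,"ay": 0,"az": 0,"dx": 0.2,"dy": 0,"dz": 0.1,"jaw": 1},
    {"ax": 0,"ay": 0,"az": 0,"dx": 0.2,"dy": 0,"dz": 0,"jaw": 1},
    {"ax": 0,"ay": 0,"az": 0,"dx": 0,"dy": 0,"dz": 0,"jaw": 1},
    {"ax": 0,"ay": 0,"az": 0,"dx": 0,"dy": 0,"dz": 0,"jaw": 1},
  ],
)

```text
t: 9.35
eef_pos: [0.622, 0.1676, 0.1918]
ee_rot: [-0.001, 0.68, 0.734, 0.001]
wrist_force: [0.2, 0.2, -1.8]
grip_width: 0.0554
```

```bash
python3 -c "
from st import *
st((-11.4,4.9))"
```

```text
t 9.35 lip x,y,z -16.8 -24.8 1.3 tilt 45.8 deg yawerr -0.001 roll 0.001 F [ 0.2 -0.2 -1.8] T [ 0.06 -0.04 -0.01] w 0.0554
 to (-11.4, 4.9) tool d cm [ 0.542 -0.    -0.36 ]
```

Free so far. I'll move diagonally in small steps.

Emit:
arm_command(
  deltas=[
    {"ax": 0,"ay": 0,"az": 0,"dx": 0.12,"dy": 0,"dz": -0.06,"jaw": 1},
    {"ax": 0,"ay": 0,"az": 0,"dx": 0.12,"dy": 0,"dz": -0.06,"jaw": 1},
    {"ax": 0,"ay": 0,"az": 0,"dx": 0,"dy": 0,"dz": 0,"jaw": 1},
  ],
)

```text
t: 9.65
eef_pos: [0.6219, 0.1703, 0.1933]
ee_rot: [-0.001, 0.679, 0.734, 0.001]
wrist_force: [0.6, 0.9, -1.5]
grip_width: 0.0553
```

```bash
python3 -c "
from st import *
st((-11.4,4.9))"
```

```text
t 9.65 lip x,y,z -14.1 -24.9 2.7 tilt 45.8 deg yawerr -0.001 roll 0.001 F [ 0.8 -0.7 -1.5] T [ 0.03  0.02 -0.01] w 0.0553
 to (-11.4, 4.9) tool d cm [ 0.274 -0.    -0.217]
```

Emit:
arm_command(
  deltas=[
    {"ax": 0,"ay": 0,"az": 0,"dx": 0.1,"dy": 0,"dz": -0.08,"jaw": 1},
    {"ax": 0,"ay": 0,"az": 0,"dx": 0.1,"dy": 0,"dz": -0.08,"jaw": 1},
    {"ax": 0,"ay": 0,"az": 0,"dx": 0,"dy": 0,"dz": 0,"jaw": 1},
  ],
)

```text
t: 9.95
eef_pos: [0.6218, 0.1722, 0.1949]
ee_rot: [-0.001, 0.679, 0.734, 0.001]
wrist_force: [-0.6, -0.4, -2.5]
grip_width: 0.0552
```

```bash
python3 -c "
from st import *
st((-11.4,4.9))"
```

```text
t 9.95 lip x,y,z -12.2 -24.9 4.3 tilt 45.8 deg yawerr -0.001 roll 0.001 F [-0.3  0.7 -2.5] T [-0.04 -0.05 -0.  ] w 0.0552
 to (-11.4, 4.9) tool d cm [ 0.075 -0.    -0.057]
```

Emit:
arm_command(
  deltas=[
    {"ax": 0,"ay": 0,"az": 0,"dx": 0,"dy": 0,"dz": 0.1,"jaw": 1},
    {"ax": 0,"ay": 0,"az": 0,"dx": 0,"dy": 0,"dz": 0.05,"jaw": 1},
    {"ax": 0,"ay": 0,"az": 0,"dx": 0,"dy": 0,"dz": 0,"jaw": 1},
  ],
)

```text
t: 10.25
eef_pos: [0.6215, 0.172, 0.1929]
ee_rot: [-0.001, 0.679, 0.734, 0.001]
wrist_force: [0.3, -0.5, -2.1]
grip_width: 0.055
```

Emit:
arm_command(
  deltas=[
    {"ax": 0,"ay": 0,"az": 0,"dx": 0,"dy": 0,"dz": 0.05,"jaw": 1},
    {"ax": 0,"ay": 0,"az": 0,"dx": 0,"dy": 0,"dz": 0,"jaw": 1},
  ],
)

```text
t: 10.45
eef_pos: [0.6216, 0.172, 0.1926]
ee_rot: [-0.001, 0.679, 0.734, 0.001]
wrist_force: [0.2, -0.6, -2.6]
grip_width: 0.0552
```

Emit:
arm_command(
  deltas=[
    {"ax": 0,"ay": 0,"az": 0,"dx": 0,"dy": 0,"dz": 0.05,"jaw": 1},
    {"ax": 0,"ay": 0,"az": 0,"dx": 0,"dy": 0,"dz": 0,"jaw": 1},
  ],
)

```text
t: 10.65
eef_pos: [0.6216, 0.172, 0.1921]
ee_rot: [-0.001, 0.679, 0.734, 0.001]
wrist_force: [-0.5, 0.2, -2.2]
grip_width: 0.0552
```

```bash
python3 -c "
from st import *
st()"
```

```text
t 10.65 lip x,y,z -12.3 -24.8 1.6 tilt 45.8 deg yawerr -0.001 roll 0.001 F [ 0.3  0.5 -2.2] T [ 0.04  0.04 -0.  ] w 0.0552
```

Emit:
arm_command(
  deltas=[
    {"ax": 0,"ay": 0,"az": 0,"dx": 0,"dy": 0,"dz": 0.06,"jaw": 1},
    {"ax": 0,"ay": 0,"az": 0,"dx": 0,"dy": 0,"dz": 0,"jaw": 1},
  ],
)

```text
t: 10.85
eef_pos: [0.6216, 0.1721, 0.1915]
ee_rot: [-0.001, 0.679, 0.734, 0.001]
wrist_force: [-0.6, -0.2, -1.3]
grip_width: 0.0552
```

Emit:
arm_command(
  deltas=[
    {"ax": 0,"ay": 0,"az": 0,"dx": 0,"dy": 0,"dz": 0.06,"jaw": 1},
    {"ax": 0,"ay": 0,"az": 0,"dx": 0,"dy": 0,"dz": 0,"jaw": 1},
  ],
)

```text
t: 11.05
eef_pos: [0.6218, 0.172, 0.1912]
ee_rot: [-0.001, 0.679, 0.734, 0.001]
wrist_force: [-0.3, -0.9, -0.6]
grip_width: 0.0552
```

Emit:
arm_command(
  deltas=[
    {"ax": 0,"ay": 0,"az": 0,"dx": 0,"dy": 0,"dz": 0.06,"jaw": 1},
    {"ax": 0,"ay": 0,"az": 0,"dx": 0,"dy": 0,"dz": 0,"jaw": 1},
  ],
)

```text
t: 11.25
eef_pos: [0.6218, 0.172, 0.191]
ee_rot: [-0.001, 0.679, 0.734, 0.002]
wrist_force: [-0.9, -0.8, 1.8]
grip_width: 0.0553
```

```bash
python3 -c "
from st import *
st()"
```

```text
t 11.25 lip x,y,z -12.4 -24.9 0.4 tilt 45.8 deg yawerr -0.001 roll 0.001 F [-0.7  1.   1.8] T [ 0.16 -0.08  0.09] w 0.0553
```

Contact with the sill at about 0.8, against an expected 2.1. I'll lift to mid-window and carry on diagonally.

Emit:
arm_command(
  deltas=[
    {"ax": 0,"ay": 0,"az": 0,"dx": 0,"dy": 0,"dz": -0.15,"jaw": 1},
    {"ax": 0,"ay": 0,"az": 0,"dx": 0,"dy": 0,"dz": -0.12,"jaw": 1},
    {"ax": 0,"ay": 0,"az": 0,"dx": 0.1,"dy": 0,"dz": -0.1,"jaw": 1},
    {"ax": 0,"ay": 0,"az": 0,"dx": 0.1,"dy": 0,"dz": -0.1,"jaw": 1},
    {"ax": 0,"ay": 0,"az": 0,"dx": 0,"dy": 0,"dz": 0,"jaw": 1},
  ],
)

```text
t: 11.75
eef_pos: [0.6215, 0.1743, 0.1951]
ee_rot: [-0.001, 0.679, 0.734, 0.001]
wrist_force: [0.3, 0.0, -2.0]
grip_width: 0.0552
```

```bash
python3 -c "
from st import *
st()"
```

```text
t 11.75 lip x,y,z -10.1 -24.9 4.5 tilt 45.8 deg yawerr -0.001 roll 0.001 F [-0.  -0.3 -2. ] T [ 0.01 -0.02 -0.04] w 0.0552
```

Emit:
arm_command(
  deltas=[
    {"ax": 0,"ay": 0,"az": 0,"dx": 0.1,"dy": 0,"dz": -0.1,"jaw": 1},
    {"ax": 0,"ay": 0,"az": 0,"dx": 0.1,"dy": 0,"dz": -0.1,"jaw": 1},
    {"ax": 0,"ay": 0,"az": 0,"dx": 0,"dy": 0,"dz": 0,"jaw": 1},
  ],
)

```text
t: 12.05
eef_pos: [0.6215, 0.1762, 0.1973]
ee_rot: [-0.001, 0.679, 0.734, 0.001]
wrist_force: [-0.9, 0.1, -1.8]
grip_width: 0.0553
```

```bash
python3 -c "
from st import *
st()"
```

```text
t 12.05 lip x,y,z -8.1 -24.9 6.7 tilt 45.8 deg yawerr -0.001 roll 0.001 F [ 0.1  0.8 -1.8] T [-0.02 -0.03 -0.01] w 0.0553
```

Emit:
arm_command(
  deltas=[
    {"ax": 0,"ay": 0,"az": 0,"dx": 0.1,"dy": 0,"dz": -0.1,"jaw": 1},
    {"ax": 0,"ay": 0,"az": 0,"dx": 0.1,"dy": 0,"dz": -0.05,"jaw": 1},
    {"ax": 0,"ay": 0,"az": 0,"dx": 0,"dy": 0,"dz": 0,"jaw": 1},
  ],
)

```text
t: 12.35
eef_pos: [0.6213, 0.1782, 0.1987]
ee_rot: [-0.001, 0.679, 0.734, 0.001]
wrist_force: [0.3, -0.3, -2.3]
grip_width: 0.0552
```

Emit:
arm_command(
  deltas=[
    {"ax": 0,"ay": 0,"az": 0,"dx": 0.1,"dy": 0,"dz": 0,"jaw": 1},
    {"ax": 0,"ay": 0,"az": 0,"dx": 0.1,"dy": 0,"dz": 0,"jaw": 1},
    {"ax": 0,"ay": 0,"az": 0,"dx": 0,"dy": 0,"dz": 0,"jaw": 1},
  ],
)

```text
t: 12.65
eef_pos: [0.621, 0.1802, 0.1986]
ee_rot: [-0.001, 0.679, 0.734, 0.001]
wrist_force: [-0.6, -1.2, -2.9]
grip_width: 0.055
```

```bash
python3 -c "
from st import *
st()"
```

```text
t 12.65 lip x,y,z -4.2 -24.8 8.0 tilt 45.8 deg yawerr -0.001 roll 0.001 F [-1.1  0.7 -2.9] T [ 0.01 -0.04  0.  ] w 0.0550
```

Emit:
arm_command(
  deltas=[
    {"ax": 0,"ay": 0,"az": 0,"dx": 0,"dy": 0,"dz": 0.06,"jaw": 1},
    {"ax": 0,"ay": 0,"az": 0,"dx": 0,"dy": 0,"dz": 0,"jaw": 1},
  ],
)

```text
t: 12.85
eef_pos: [0.6211, 0.1801, 0.198]
ee_rot: [-0.001, 0.679, 0.734, 0.001]
wrist_force: [-0.2, -0.1, -1.8]
grip_width: 0.0552
```

Emit:
arm_command(
  deltas=[
    {"ax": 0,"ay": 0,"az": 0,"dx": 0,"dy": 0,"dz": 0.06,"jaw": 1},
    {"ax": 0,"ay": 0,"az": 0,"dx": 0,"dy": 0,"dz": 0,"jaw": 1},
  ],
)

```text
t: 13.05
eef_pos: [0.6211, 0.1801, 0.1978]
ee_rot: [-0.001, 0.679, 0.734, 0.002]
wrist_force: [-0.2, 0.0, -0.0]
grip_width: 0.0551
```

Emit:
arm_command(
  deltas=[
    {"ax": 0,"ay": 0,"az": 0,"dx": 0,"dy": 0,"dz": 0.06,"jaw": 1},
    {"ax": 0,"ay": 0,"az": 0,"dx": 0,"dy": 0,"dz": 0,"jaw": 1},
  ],
)

```text
t: 13.25
eef_pos: [0.6212, 0.18, 0.1975]
ee_rot: [-0.001, 0.679, 0.734, 0.002]
wrist_force: [-0.8, -1.2, 3.3]
grip_width: 0.0552
```

```bash
python3 -c "
from st import *
st()"
```

```text
t 13.25 lip x,y,z -4.3 -24.9 6.9 tilt 45.8 deg yawerr -0.001 roll 0.002 F [-1.2  0.9  3.3] T [ 0.26 -0.21  0.12] w 0.0552
```

```bash
sed -i 's/.2404/.2418/' st.py; python3 -c "
from st import *
st((-1,8.8))"
```

```text
t 13.25 lip x,y,z -5.7 -24.8 6.9 tilt 45.8 deg yawerr -0.001 roll 0.002 F [-1.2  0.9  3.3] T [ 0.26 -0.21  0.12] w 0.0552
 to (-1, 8.8) tool d cm [ 0.474 -0.    -0.184]
```

Emit:
arm_command(
  deltas=[
    {"ax": 0,"ay": 0,"az": 0,"dx": 0,"dy": 0,"dz": -0.15,"jaw": 1},
    {"ax": 0,"ay": 0,"az": 0,"dx": 0.1,"dy": 0,"dz": -0.08,"jaw": 1},
    {"ax": 0,"ay": 0,"az": 0,"dx": 0.1,"dy": 0,"dz": 0,"jaw": 1},
    {"ax": 0,"ay": 0,"az": 0,"dx": 0,"dy": 0,"dz": 0,"jaw": 1},
  ],
)

```text
t: 13.65
eef_pos: [0.6207, 0.1822, 0.1986]
ee_rot: [-0.001, 0.679, 0.734, 0.001]
wrist_force: [-0.3, 0.3, -1.5]
grip_width: 0.0552
```

```bash
python3 -c "
from st import *
st((-1,8.8))"
```

```text
t 13.65 lip x,y,z -3.6 -24.6 8.1 tilt 45.8 deg yawerr -0.001 roll 0.000 F [ 0.4  0.3 -1.5] T [ 0.02 -0.02 -0.04] w 0.0552
 to (-1, 8.8) tool d cm [ 0.258 -0.    -0.071]
```

Emit:
arm_command(
  deltas=[
    {"ax": 0,"ay": 0,"az": 0,"dx": 0.1,"dy": 0,"dz": -0.06,"jaw": 1},
    {"ax": 0,"ay": 0,"az": 0,"dx": 0.08,"dy": 0,"dz": 0,"jaw": 1},
    {"ax": 0,"ay": 0,"az": 0,"dx": 0,"dy": 0,"dz": 0,"jaw": 1},
  ],
)

```text
t: 13.95
eef_pos: [0.6208, 0.184, 0.1997]
ee_rot: [-0.001, 0.679, 0.734, 0.001]
wrist_force: [-0.9, 0.0, -1.6]
grip_width: 0.0553
```

```bash
python3 -c "
from st import *
st((-1,8.8))"
```

```text
t 13.95 lip x,y,z -1.8 -24.7 9.1 tilt 45.8 deg yawerr -0.001 roll 0.001 F [ 0.1  0.9 -1.6] T [ 0.07  0.01 -0.06] w 0.0553
 to (-1, 8.8) tool d cm [ 0.077 -0.     0.032]
```

Emit:
arm_command(
  deltas=[
    {"ax": 0,"ay": 0,"az": 0,"dx": 0.06,"dy": 0,"dz": 0,"jaw": 1},
    {"ax": 0,"ay": 0,"az": 0,"dx": 0,"dy": 0,"dz": 0,"jaw": 1},
  ],
)

```text
t: 14.15
eef_pos: [0.6207, 0.1845, 0.1997]
ee_rot: [-0.001, 0.679, 0.734, 0.001]
wrist_force: [-0.5, 0.6, -2.8]
grip_width: 0.0556
```

Emit:
arm_command(
  deltas=[
    {"ax": 0,"ay": 0,"az": 0,"dx": 0.06,"dy": 0,"dz": 0,"jaw": 1},
    {"ax": 0,"ay": 0,"az": 0,"dx": 0,"dy": 0,"dz": 0,"jaw": 1},
  ],
)

```text
t: 14.35
eef_pos: [0.6207, 0.1851, 0.1997]
ee_rot: [-0.001, 0.679, 0.734, 0.001]
wrist_force: [0.3, 0.7, -1.5]
grip_width: 0.0552
```

```bash
python3 -c "
from st import *
st((-1,8.8))"
```

```text
t 14.35 lip x,y,z -0.7 -24.7 9.2 tilt 45.8 deg yawerr -0.001 roll 0.001 F [ 0.6 -0.3 -1.5] T [-0.05  0.04 -0.02] w 0.0552
 to (-1, 8.8) tool d cm [-0.032  0.     0.037]
```

Emit:
arm_command(
  deltas=[
    {"ax": 0,"ay": 0,"az": 0,"dx": 0.06,"dy": 0,"dz": 0,"jaw": 1},
    {"ax": 0,"ay": 0,"az": 0,"dx": 0,"dy": 0,"dz": 0,"jaw": 1},
  ],
)

```text
t: 14.55
eef_pos: [0.6206, 0.1856, 0.1997]
ee_rot: [-0.001, 0.679, 0.734, 0.001]
wrist_force: [-0.4, 1.0, -1.5]
grip_width: 0.0554
```

Emit:
arm_command(
  deltas=[
    {"ax": 0,"ay": 0,"az": 0,"dx": 0.06,"dy": 0,"dz": 0,"jaw": 1},
    {"ax": 0,"ay": 0,"az": 0,"dx": 0,"dy": 0,"dz": 0,"jaw": 1},
  ],
)

```text
t: 14.75
eef_pos: [0.6206, 0.1863, 0.1997]
ee_rot: [-0.001, 0.679, 0.734, 0.001]
wrist_force: [-0.1, -0.5, -2.2]
grip_width: 0.0552
```

Emit:
arm_command(
  deltas=[
    {"ax": 0,"ay": 0,"az": 0,"dx": 0.06,"dy": 0,"dz": 0,"jaw": 1},
    {"ax": 0,"ay": 0,"az": 0,"dx": 0,"dy": 0,"dz": 0,"jaw": 1},
  ],
)

```text
t: 14.95
eef_pos: [0.6205, 0.1865, 0.1997]
ee_rot: [-0.001, 0.679, 0.734, 0.001]
wrist_force: [0.5, -0.9, -1.7]
grip_width: 0.055
```

```bash
python3 -c "
from st import *
st((-1,8.8))"
```

```text
t 14.95 lip x,y,z 0.7 -24.7 9.1 tilt 45.9 deg yawerr -0.001 roll 0.001 F [-1.  -0.4 -1.7] T [-0.05  0.23 -0.03] w 0.0550
 to (-1, 8.8) tool d cm [-0.173  0.     0.034]
```

Back-wall contact at x≈0.6, against an expected 0.5, so X and Z are both calibrated by touch. I'll back off to mid-clearance and start lowering the front about the lip.

Emit:
arm_command(
  deltas=[
    {"ax": 0,"ay": 0,"az": 0,"dx": -0.17,"dy": 0,"dz": 0.04,"jaw": 1},
    {"ax": 0,"ay": 0,"az": 0,"dx": 0,"dy": 0,"dz": 0,"jaw": 1},
    {"ax": 0,"ay": 0.04,"az": 0,"dx": 0.05,"dy": 0,"dz": 0.25,"jaw": 1},
    {"ax": 0,"ay": 0.04,"az": 0,"dx": 0.05,"dy": 0,"dz": 0.25,"jaw": 1},
    {"ax": 0,"ay": 0,"az": 0,"dx": 0,"dy": 0,"dz": 0,"jaw": 1},
  ],
)

```text
t: 15.45
eef_pos: [0.6204, 0.1853, 0.1939]
ee_rot: [-0.03, 0.679, 0.733, 0.028]
wrist_force: [0.5, -0.8, -1.7]
grip_width: 0.0553
```

```bash
python3 -c "
from st import *
st((-1,7.6))"
```

```text
t 15.45 lip x,y,z -1.6 -24.5 8.0 tilt 41.3 deg yawerr -0.003 roll -0.000 F [-0.9 -0.4 -1.7] T [-0.03  0.09  0.04] w 0.0553
 to (-1, 7.6) tool d cm [ 0.053 -0.     0.041]
```

Emit:
arm_command(
  deltas=[
    {"ax": 0,"ay": 0.04,"az": 0,"dx": 0.08,"dy": 0,"dz": 0.26,"jaw": 1},
    {"ax": 0,"ay": 0.04,"az": 0,"dx": 0.08,"dy": 0,"dz": 0.26,"jaw": 1},
    {"ax": 0,"ay": 0,"az": 0,"dx": 0,"dy": 0,"dz": 0,"jaw": 1},
  ],
)

```text
t: 15.75
eef_pos: [0.6202, 0.1875, 0.1889]
ee_rot: [-0.06, 0.678, 0.731, 0.055]
wrist_force: [-0.4, -0.7, -1.8]
grip_width: 0.0552
```

```bash
python3 -c "
from st import *
st((-1,6.4))"
```

```text
t 15.75 lip x,y,z -0.8 -24.5 7.4 tilt 36.7 deg yawerr -0.003 roll -0.000 F [-0.6  0.5 -1.8] T [-0.06  0.16 -0.01] w 0.0552
 to (-1, 6.4) tool d cm [-0.037  0.     0.094]
```

Emit:
arm_command(
  deltas=[
    {"ax": 0,"ay": 0.04,"az": 0,"dx": 0.08,"dy": 0,"dz": 0.26,"jaw": 1},
    {"ax": 0,"ay": 0.04,"az": 0,"dx": 0.07,"dy": 0,"dz": 0.26,"jaw": 1},
    {"ax": 0,"ay": 0,"az": 0,"dx": 0,"dy": 0,"dz": 0,"jaw": 1},
  ],
)

```text
t: 16.05
eef_pos: [0.62, 0.1901, 0.184]
ee_rot: [-0.089, 0.675, 0.728, 0.082]
wrist_force: [-0.2, -0.4, -1.0]
grip_width: 0.0553
```

```bash
python3 -c "
from st import *
st((-1,5.8))"
```

```text
t 16.05 lip x,y,z -0.0 -24.5 6.9 tilt 32.2 deg yawerr -0.002 roll -0.000 F [-0.4  0.3 -1. ] T [0.03 0.22 0.04] w 0.0553
 to (-1, 5.8) tool d cm [-0.123  0.     0.081]
```

Emit:
arm_command(
  deltas=[
    {"ax": 0,"ay": 0,"az": 0,"dx": -0.12,"dy": 0,"dz": 0.08,"jaw": 1},
    {"ax": 0,"ay": 0.04,"az": 0,"dx": 0.04,"dy": 0,"dz": 0.26,"jaw": 1},
    {"ax": 0,"ay": 0.04,"az": 0,"dx": 0.04,"dy": 0,"dz": 0.26,"jaw": 1},
    {"ax": 0,"ay": 0,"az": 0,"dx": 0,"dy": 0,"dz": 0,"jaw": 1},
  ],
)

```text
t: 16.45
eef_pos: [0.6199, 0.1914, 0.1781]
ee_rot: [-0.118, 0.671, 0.724, 0.109]
wrist_force: [0.1, -0.3, -1.9]
grip_width: 0.0552
```

```bash
python3 -c "
from st import *
st((-1,5.1))"
```

```text
t 16.45 lip x,y,z -0.8 -24.5 5.2 tilt 27.6 deg yawerr -0.002 roll -0.000 F [-0.3 -0.1 -1.9] T [-0.01  0.33  0.04] w 0.0552
 to (-1, 5.1) tool d cm [-0.019  0.     0.003]
```

Emit:
arm_command(
  deltas=[
    {"ax": 0,"ay": 0.04,"az": 0,"dx": 0.04,"dy": 0,"dz": 0.26,"jaw": 1},
    {"ax": 0,"ay": 0.04,"az": 0,"dx": 0.04,"dy": 0,"dz": 0.26,"jaw": 1},
    {"ax": 0,"ay": 0,"az": 0,"dx": 0,"dy": 0,"dz": 0,"jaw": 1},
  ],
)

```text
t: 16.75
eef_pos: [0.6197, 0.1939, 0.1734]
ee_rot: [-0.146, 0.666, 0.719, 0.135]
wrist_force: [0.1, 0.0, -2.2]
grip_width: 0.0553
```

```bash
python3 -c "
from st import *
st((-1,4.5))"
```

```text
t 16.75 lip x,y,z -0.8 -24.5 4.5 tilt 23.0 deg yawerr -0.002 roll -0.001 F [ 0.  -0.1 -2.2] T [0.07 0.33 0.03] w 0.0553
 to (-1, 4.5) tool d cm [-0.019  0.    -0.007]
```

Emit:
arm_command(
  deltas=[
    {"ax": 0,"ay": 0.04,"az": 0,"dx": 0.04,"dy": 0,"dz": 0.25,"jaw": 1},
    {"ax": 0,"ay": 0.04,"az": 0,"dx": 0.03,"dy": 0,"dz": 0.25,"jaw": 1},
    {"ax": 0,"ay": 0,"az": 0,"dx": 0,"dy": 0,"dz": 0,"jaw": 1},
  ],
)

```text
t: 17.05
eef_pos: [0.6195, 0.1966, 0.1691]
ee_rot: [-0.175, 0.66, 0.712, 0.162]
wrist_force: [-0.2, -0.1, -2.2]
grip_width: 0.0551
```

```bash
python3 -c "
from st import *
st((-1,4))"
```

```text
t 17.05 lip x,y,z -0.9 -24.5 4.0 tilt 18.4 deg yawerr -0.002 roll -0.001 F [-0.1  0.2 -2.2] T [-0.01  0.4   0.  ] w 0.0551
 to (-1, 4) tool d cm [-0.014  0.    -0.005]
```

Emit:
arm_command(
  deltas=[
    {"ax": 0,"ay": 0.04,"az": 0,"dx": 0.03,"dy": 0,"dz": 0.25,"jaw": 1},
    {"ax": 0,"ay": 0.04,"az": 0,"dx": 0.03,"dy": 0,"dz": 0.25,"jaw": 1},
    {"ax": 0,"ay": 0,"az": 0,"dx": 0,"dy": 0,"dz": 0,"jaw": 1},
  ],
)

```text
t: 17.35
eef_pos: [0.6193, 0.1996, 0.165]
ee_rot: [-0.203, 0.653, 0.705, 0.188]
wrist_force: [-0.2, -0.5, -1.4]
grip_width: 0.0553
```

```bash
python3 -c "
from st import *
st((-1,3.5))"
```

```text
t 17.35 lip x,y,z -0.9 -24.5 3.5 tilt 13.9 deg yawerr -0.001 roll -0.001 F [-0.5  0.2 -1.4] T [0.04 0.4  0.  ] w 0.0553
 to (-1, 3.5) tool d cm [-0.006  0.    -0.002]
```

Emit:
arm_command(
  deltas=[
    {"ax": 0,"ay": 0.04,"az": 0,"dx": 0.03,"dy": 0,"dz": 0.25,"jaw": 1},
    {"ax": 0,"ay": 0.04,"az": 0,"dx": 0.03,"dy": 0,"dz": 0.25,"jaw": 1},
    {"ax": 0,"ay": 0,"az": 0,"dx": 0,"dy": 0,"dz": 0,"jaw": 1},
  ],
)

```text
t: 17.65
eef_pos: [0.6191, 0.2029, 0.1611]
ee_rot: [-0.231, 0.645, 0.696, 0.214]
wrist_force: [0.3, -0.2, -2.2]
grip_width: 0.0552
```

```bash
python3 -c "
from st import *
st((-1,3))"
```

```text
t 17.65 lip x,y,z -1.0 -24.6 3.0 tilt 9.3 deg yawerr -0.001 roll -0.001 F [-0.2 -0.3 -2.2] T [ 0.04  0.48 -0.02] w 0.0552
 to (-1, 3) tool d cm [ 0.003 -0.     0.001]
```

Emit:
arm_command(
  deltas=[
    {"ax": 0,"ay": 0.04,"az": 0,"dx": 0.03,"dy": 0,"dz": 0.25,"jaw": 1},
    {"ax": 0,"ay": 0.04,"az": 0,"dx": 0.03,"dy": 0,"dz": 0.25,"jaw": 1},
    {"ax": 0,"ay": 0,"az": 0,"dx": 0,"dy": 0,"dz": 0,"jaw": 1},
  ],
)

```text
t: 17.95
eef_pos: [0.6188, 0.2065, 0.1576]
ee_rot: [-0.259, 0.636, 0.686, 0.239]
wrist_force: [-0.3, -0.4, -1.7]
grip_width: 0.0554
```

```bash
python3 -c "
from st import *
st((-1,2.5))"
```

```text
t 17.95 lip x,y,z -1.0 -24.5 2.4 tilt 4.7 deg yawerr -0.001 roll -0.001 F [-0.3  0.4 -1.7] T [-0.01  0.53  0.01] w 0.0554
 to (-1, 2.5) tool d cm [ 0.006 -0.    -0.002]
```

Emit:
arm_command(
  deltas=[
    {"ax": 0,"ay": 0.035,"az": 0,"dx": 0.02,"dy": 0,"dz": 0.21,"jaw": 1},
    {"ax": 0,"ay": 0.035,"az": 0,"dx": 0.02,"dy": 0,"dz": 0.21,"jaw": 1},
    {"ax": 0,"ay": 0,"az": 0,"dx": 0,"dy": 0,"dz": 0,"jaw": 1},
  ],
)

```text
t: 18.25
eef_pos: [0.6185, 0.2097, 0.1546]
ee_rot: [-0.283, 0.627, 0.677, 0.262]
wrist_force: [-0.5, -0.0, -1.9]
grip_width: 0.0549
```

```bash
python3 -c "
from st import *
st((-1,0.5))
for n in ('side','top'): cv2.imwrite(f'pics/{n}4.png',bot.grab_frame(n)[:,:,::-1])
crop('pics/side4.png','pics/s4.png',215,100,100,75,7)
"
```

```text
t 18.25 lip x,y,z -1.3 -24.5 2.0 tilt 0.6 deg yawerr -0.001 roll -0.001 F [-0.   0.5 -1.9] T [ 0.01  0.53 -0.02] w 0.0549
 to (-1, 0.5) tool d cm [-0.086  0.     0.126]
```

View pics/s4.png

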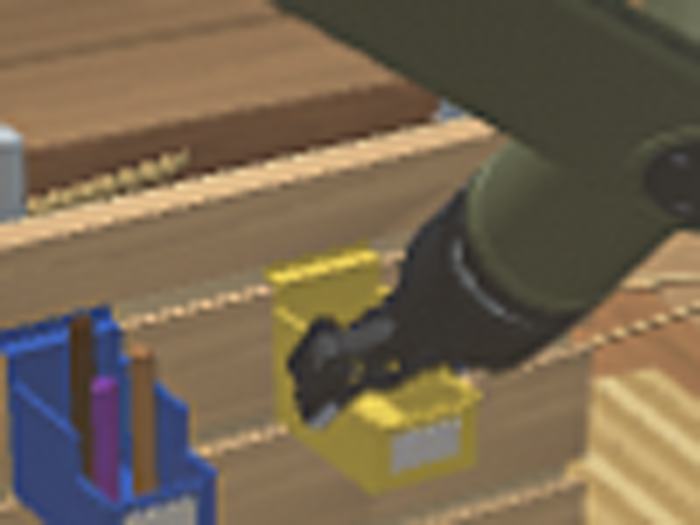

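The picture shows the lip in the groove at about (325,265), with the bin level and clear of the blue one. Now I'll lower it onto the sill.

Emit:
arm_command(
  deltas=[
    {"ax": 0,"ay": 0,"az": 0,"dx": -0.06,"dy": 0,"dz": 0.06,"jaw": 1},
    {"ax": 0,"ay": 0,"az": 0,"dx": -0.035,"dy": 0,"dz": 0.035,"jaw": 1},
    {"ax": 0,"ay": 0,"az": 0,"dx": 0,"dy": 0,"dz": 0,"jaw": 1},
  ],
)

```text
t: 18.65
eef_pos: [0.6188, 0.21, 0.1542]
ee_rot: [-0.283, 0.627, 0.677, 0.263]
wrist_force: [0.1, -0.4, -2.4]
grip_width: 0.0552
```

```bash
python3 -c "
from st import *
st()"
```

```text
t 18.65 lip x,y,z -1.0 -24.7 1.6 tilt 0.6 deg yawerr -0.001 roll 0.001 F [-0.4 -0.1 -2.4] T [ 0.01  0.58 -0.02] w 0.0552
```

Emit:
arm_command(
  deltas=[
    {"ax": 0,"ay": 0,"az": 0,"dx": -0.035,"dy": 0,"dz": 0.035,"jaw": 1},
    {"ax": 0,"ay": 0,"az": 0,"dx": 0,"dy": 0,"dz": 0,"jaw": 1},
  ],
)

```text
t: 18.85
eef_pos: [0.6188, 0.2099, 0.1536]
ee_rot: [-0.283, 0.627, 0.677, 0.263]
wrist_force: [0.2, -1.5, -2.2]
grip_width: 0.0551
```

```bash
python3 -c "
from st import *
st()"
```

```text
t 18.85 lip x,y,z -1.1 -24.7 0.9 tilt 0.6 deg yawerr -0.001 roll 0.001 F [-1.5 -0.1 -2.2] T [ 0.01  0.55 -0.02] w 0.0551
```

Emit:
arm_command(
  deltas=[
    {"ax": 0,"ay": 0,"az": 0,"dx": -0.035,"dy": 0,"dz": 0.035,"jaw": 1},
    {"ax": 0,"ay": 0,"az": 0,"dx": 0,"dy": 0,"dz": 0,"jaw": 1},
  ],
)

```text
t: 19.05
eef_pos: [0.6187, 0.2099, 0.153]
ee_rot: [-0.283, 0.627, 0.677, 0.263]
wrist_force: [0.6, -0.0, -1.6]
grip_width: 0.055
```

Emit:
arm_command(
  deltas=[
    {"ax": 0,"ay": 0,"az": 0,"dx": -0.035,"dy": 0,"dz": 0.035,"jaw": 1},
    {"ax": 0,"ay": 0,"az": 0,"dx": 0,"dy": 0,"dz": 0,"jaw": 1},
  ],
)

```text
t: 19.25
eef_pos: [0.6188, 0.2099, 0.1527]
ee_rot: [-0.283, 0.627, 0.677, 0.263]
wrist_force: [0.7, -0.6, -1.0]
grip_width: 0.0551
```

```bash
python3 -c "
from st import *
st()"
```

```text
t 19.25 lip x,y,z -1.1 -24.8 0.0 tilt 0.6 deg yawerr -0.001 roll 0.001 F [-0.6 -0.6 -1. ] T [-0.    0.46 -0.01] w 0.0551
```

Emit:
arm_command(
  deltas=[
    {"ax": 0,"ay": 0.01,"az": 0,"dx": 0.01,"dy": 0,"dz": 0.06,"jaw": 1},
    {"ax": 0,"ay": 0,"az": 0,"dx": -0.02,"dy": 0,"dz": 0.02,"jaw": 1},
    {"ax": 0,"ay": 0,"az": 0,"dx": 0,"dy": 0,"dz": 0,"jaw": 1},
  ],
)

```text
t: 19.55
eef_pos: [0.6188, 0.2105, 0.1522]
ee_rot: [-0.287, 0.625, 0.675, 0.266]
wrist_force: [-0.4, -0.3, 1.1]
grip_width: 0.0553
```

```bash
python3 -c "
from st import *
st()"
```

```text
t 19.55 lip x,y,z -1.1 -24.8 -0.1 tilt -0.0 deg yawerr -0.001 roll 0.001 F [-0.3  0.4  1.1] T [0.02 0.27 0.05] w 0.0553
```

Emit:
arm_command(
  deltas=[
    {"ax": 0,"ay": 0,"az": 0,"dx": -0.03,"dy": 0,"dz": 0.03,"jaw": 1},
    {"ax": 0,"ay": 0,"az": 0,"dx": 0,"dy": 0,"dz": 0,"jaw": 1},
  ],
)

```text
t: 19.75
eef_pos: [0.6189, 0.2105, 0.1521]
ee_rot: [-0.287, 0.625, 0.675, 0.266]
wrist_force: [-0.0, -1.2, 2.9]
grip_width: 0.0553
```

```bash
python3 -c "
from st import *
st()"
```

```text
t 19.75 lip x,y,z -1.0 -24.8 -0.2 tilt -0.0 deg yawerr -0.001 roll 0.001 F [-1.2  0.1  2.9] T [-0.01 -0.07  0.04] w 0.0553
```

Emit:
arm_command(
  deltas=[
    {"ax": 0,"ay": 0,"az": 0,"dx": -0.03,"dy": 0,"dz": 0.03,"jaw": 1},
    {"ax": 0,"ay": 0,"az": 0,"dx": 0,"dy": 0,"dz": 0,"jaw": 1},
  ],
)

```text
t: 19.95
eef_pos: [0.6188, 0.2106, 0.152]
ee_rot: [-0.287, 0.625, 0.675, 0.266]
wrist_force: [-1.5, -3.2, 5.2]
grip_width: 0.0551
```

Emit:
arm_command(
  deltas=[
    {"ax": 0,"ay": 0,"az": 0,"dx": -0.03,"dy": 0,"dz": 0.03,"jaw": 1},
    {"ax": 0,"ay": 0,"az": 0,"dx": 0,"dy": 0,"dz": 0,"jaw": 1},
  ],
)

```text
t: 20.15
eef_pos: [0.6189, 0.2107, 0.1519]
ee_rot: [-0.287, 0.625, 0.675, 0.267]
wrist_force: [-0.8, -1.9, 6.2]
grip_width: 0.055
```

```bash
python3 -c "
from st import *
st()"
```

```text
t 20.15 lip x,y,z -0.9 -24.8 -0.3 tilt -0.1 deg yawerr -0.001 roll 0.002 F [-1.8  1.   6.2] T [ 0.18 -0.61  0.18] w 0.0550
```

Emit:
arm_command(
  deltas=[
    {"ax": 0,"ay": 0,"az": 0,"dx": -0.03,"dy": 0,"dz": 0.03,"jaw": 1},
    {"ax": 0,"ay": 0,"az": 0,"dx": 0,"dy": 0,"dz": 0,"jaw": 1},
  ],
)

```text
t: 20.35
eef_pos: [0.6189, 0.2107, 0.1518]
ee_rot: [-0.287, 0.625, 0.675, 0.267]
wrist_force: [-2.0, -2.8, 7.5]
grip_width: 0.0554
```

Emit:
arm_command(
  deltas=[
    {"ax": 0,"ay": 0,"az": 0,"dx": -0.01,"dy": 0,"dz": 0.01,"jaw": 1},
    {"ax": 0,"ay": 0,"az": 0,"dx": 0,"dy": 0,"dz": 0,"jaw": 1},
    {"ax": 0,"ay": 0,"az": 0,"dx": 0,"dy": 0,"dz": 0,"jaw": 1},
  ],
)

```text
t: 20.65
eef_pos: [0.6189, 0.2107, 0.1519]
ee_rot: [-0.287, 0.625, 0.675, 0.267]
wrist_force: [-2.2, -3.7, 7.8]
grip_width: 0.0551
```

```bash
python3 -c "
from st import *
st()
for n in ('side','top'): cv2.imwrite(f'pics/{n}5.png',bot.grab_frame(n)[:,:,::-1])
crop('pics/side5.png','pics/s5.png',215,100,100,75,7)
"
```

```text
t 20.65 lip x,y,z -0.9 -24.8 -0.4 tilt -0.1 deg yawerr -0.001 roll 0.002 F [-3.5  2.5  7.8] T [ 0.24 -0.83  0.32] w 0.0551
```

View pics/s5.png

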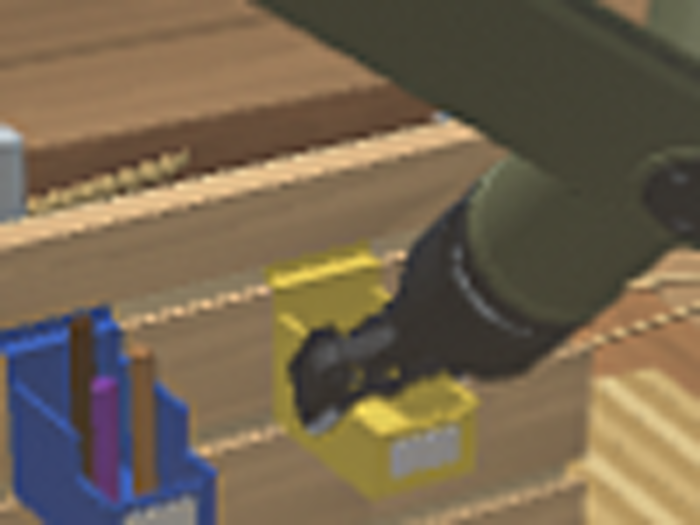

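The net press is about 9.7 N (reading +7.8 N, against -1.9 N when hanging free), held for 0.3 s. In the picture the lip is in the groove and the bin is level. I'll ease the preload and open.

Emit:
arm_command(
  deltas=[
    {"ax": 0,"ay": 0,"az": 0,"dx": 0.04,"dy": 0,"dz": -0.04,"jaw": 1},
    {"ax": 0,"ay": 0,"az": 0,"dx": 0.03,"dy": 0,"dz": -0.03,"jaw": 1},
    {"ax": 0,"ay": 0,"az": 0,"dx": 0,"dy": 0,"dz": 0,"jaw": 1},
  ],
)

```text
t: 21.05
eef_pos: [0.6189, 0.2106, 0.1519]
ee_rot: [-0.287, 0.625, 0.675, 0.266]
wrist_force: [-0.4, -2.4, 6.1]
grip_width: 0.0551
```

```bash
python3 -c "
from st import *
st()"
```

```text
t 21.05 lip x,y,z -0.9 -24.8 -0.3 tilt -0.1 deg yawerr -0.001 roll 0.002 F [-2.3  0.6  6.1] T [ 0.15 -0.48  0.21] w 0.0551
```

Emit:
arm_command(
  deltas=[
    {"ax": 0,"ay": 0,"az": 0,"dx": 0.04,"dy": 0,"dz": -0.04,"jaw": 1},
    {"ax": 0,"ay": 0,"az": 0,"dx": 0.02,"dy": 0,"dz": -0.02,"jaw": 1},
    {"ax": 0,"ay": 0,"az": 0,"dx": 0,"dy": 0,"dz": 0,"jaw": 1},
  ],
)

```text
t: 21.35
eef_pos: [0.6188, 0.2105, 0.152]
ee_rot: [-0.286, 0.625, 0.675, 0.266]
wrist_force: [-0.2, -0.5, 4.5]
grip_width: 0.0552
```

```bash
python3 -c "
from st import *
st()"
```

```text
t 21.35 lip x,y,z -1.0 -24.8 -0.2 tilt -0.0 deg yawerr -0.001 roll 0.001 F [-0.5  0.2  4.5] T [-0.   -0.33  0.08] w 0.0552
```

Emit:
arm_command(
  deltas=[
    {"ax": 0,"ay": 0,"az": 0,"dx": 0.04,"dy": 0,"dz": -0.04,"jaw": 1},
    {"ax": 0,"ay": 0,"az": 0,"dx": 0,"dy": 0,"dz": 0,"jaw": 1},
  ],
)

```text
t: 21.55
eef_pos: [0.6188, 0.2105, 0.1522]
ee_rot: [-0.286, 0.625, 0.675, 0.266]
wrist_force: [0.2, 0.0, 2.5]
grip_width: 0.0552
```

Emit:
arm_command(
  deltas=[
    {"ax": 0,"ay": 0,"az": 0,"dx": 0,"dy": 0,"dz": 0,"jaw": 0.25},
    {"ax": 0,"ay": 0,"az": 0,"dx": 0,"dy": 0,"dz": 0,"jaw": 0.15},
    {"ax": 0,"ay": 0,"az": 0,"dx": 0,"dy": 0,"dz": 0,"jaw": 0.1},
    {"ax": 0,"ay": 0,"az": 0,"dx": 0,"dy": 0,"dz": 0,"jaw": 0.05},
    {"ax": 0,"ay": 0,"az": 0,"dx": 0,"dy": 0,"dz": 0,"jaw": 0.05},
  ],
)

```text
t: 22.05
eef_pos: [0.6187, 0.2104, 0.1523]
ee_rot: [-0.286, 0.625, 0.675, 0.266]
wrist_force: [-0.1, 0.2, -0.5]
grip_width: 0.0813
```

```bash
python3 -c "
from st import *
st()"
```

```text
t 22.05 lip x,y,z -1.2 -24.7 0.0 tilt 0.0 deg yawerr -0.001 roll 0.001 F [ 0.2  0.  -0.5] T [-0.05  0.41  0.  ] w 0.0813
```

Free, with no residual force. I'll retract along the tool axis.

Emit:
arm_command(
  deltas=[
    {"ax": 0,"ay": 0,"az": 0,"dx": 0,"dy": 0,"dz": -1,"jaw": 0},
    {"ax": 0,"ay": 0,"az": 0,"dx": 0,"dy": 0,"dz": -2,"jaw": 0},
    {"ax": 0,"ay": 0,"az": 0,"dx": 0,"dy": 0,"dz": -3,"jaw": 0},
    {"ax": 0,"ay": 0,"az": 0,"dx": 0,"dy": 0,"dz": -4,"jaw": 0},
    {"ax": 0,"ay": 0,"az": 0,"dx": 0,"dy": 0,"dz": -4,"jaw": 0},
  ],
)

```text
t: 22.55
eef_pos: [0.6261, 0.1088, 0.2509]
ee_rot: [-0.287, 0.625, 0.676, 0.265]
wrist_force: [0.7, 0.4, -0.1]
grip_width: 0.0854
```

Emit:
arm_command(
  deltas=[
    {"ax": 0,"ay": 0,"az": 0,"dx": -2,"dy": 0,"dz": -4,"jaw": 0},
    {"ax": 0,"ay": 0,"az": 0,"dx": -2,"dy": 0,"dz": -2,"jaw": 0},
    {"ax": 0,"ay": 0,"az": 0,"dx": 0,"dy": 0,"dz": 0,"jaw": 0},
    {"ax": 0,"ay": 0,"az": 0,"dx": 0,"dy": 0,"dz": 0,"jaw": 0},
  ],
)

```text
t: 22.95
eef_pos: [0.6319, 0.0382, 0.2629]
ee_rot: [-0.286, 0.626, 0.675, 0.266]
wrist_force: [0.5, 0.6, -0.2]
grip_width: 0.0854
```

```bash
python3 -c "
from st import *
st()
for n in ('side','top'): cv2.imwrite(f'pics/{n}6.png',bot.grab_frame(n)[:,:,::-1])
# expected home wireframe
import ov
c,s=np.cos(YAW),np.sin(YAW)
S=np.c_[[c,s,0],[-s,c,0],[0,0,1]]
W=O+((ov.pts-[42,0,41.5]+[-1,-24.7,0])/1e3)@S.T
ov.draw('side','pics/side6.png','pics/so6.png',245,115,50,60,8,W)
ov.draw('top','pics/top6.png','pics/to6.png',140,120,65,60,6,W)
"
```

```text
t 22.95 lip x,y,z -173.8 -24.5 110.6 tilt -0.0 deg yawerr -0.003 roll 0.001 F [ 0.6 -0.5 -0.2] T [ 0.02  0.36 -0.03] w 0.0854
```

View pics/so6.png

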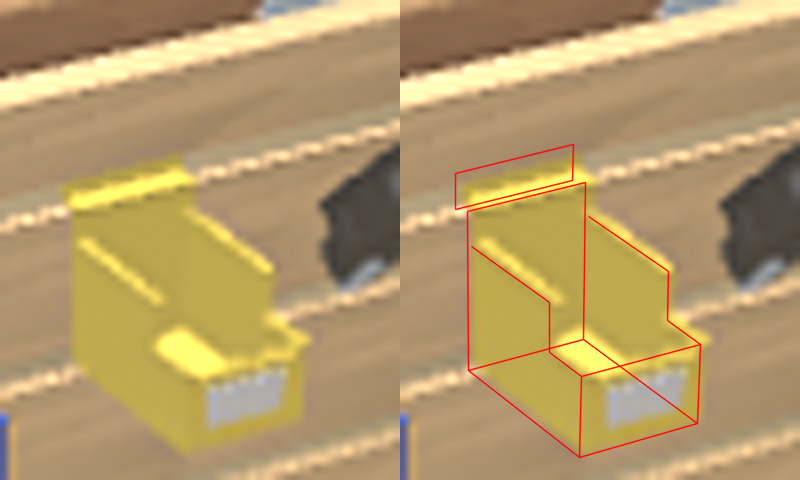

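View pics/to6.png

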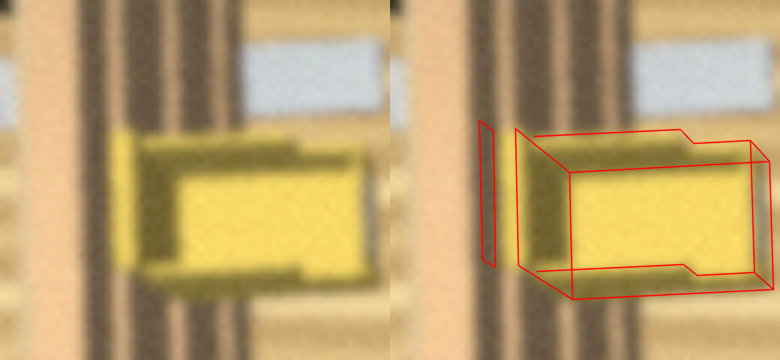

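View pics/side6.png

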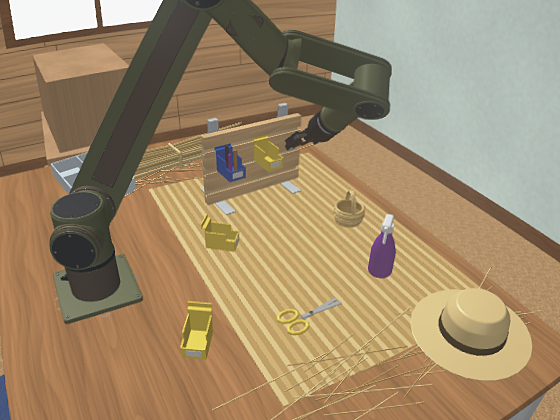

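The bin hangs level within about 1 px of the predicted home outline. Its flange is hidden behind the panel skin, and the blue bin and the other things have not moved. The gripper is well clear (shown at the right of the crop, near (360,220)). Handing in.

```bash
python3 -c "
from h import *
im=bot.grab_frame('side').astype(int)[:,:,::-1];a=cv2.imread('pics/side6.png').astype(int)
print('max diff bin region',abs(im-a)[125:175,250:284].mean(), abs(im-a)[125:175,250:284].max())
print(bot.job_done())"
```

```text
max diff bin region 0.4707843137254902 5
the job is handed in; nothing more can be done
None
```

The yellow bin now hangs in the top groove, about 25 mm to the -y side of the stand's middle and clear of the blue bin. I handed the job in at about 23 s.

**What I did:** I took the bin farthest from the base and gripped it across its sides. I tipped it 46° and felt for the sill and then the groove's back wall, with contacts of about 5 N or less. I lowered the front about the lip until the lip sat on the sill. I then pressed down with about 9.7 N net, eased off, opened the gripper and backed away.

**Last checks:**
- **Fit:** the bin hangs level and matches the predicted home outline to about 1 px. That small offset was in the camera readings from the start. The flange is out of sight behind the panel skin.
- **Force:** the wrist force was about zero after release.
- **Stillness:** two side pictures taken just before hand-in show no movement.
- **Other things:** the blue bin and everything else look untouched.

**Disagreement:** my first correction to the panel's distance, taken from the cameras, was about 1.4 mm off from what touch showed. I went with touch.

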